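Fetch the chisel from under the fitted tools

ROBOT

A 6-joint arm with a two-finger parallel gripper is mounted at the origin on a cart in front of the work surface, level with it; the furniture and walls round the work are solid. World frame = base frame: x ahead of the robot, y to its left, z up, the work surface at z = 0. Lengths are in m, angles in rad, forces in N, time in s.
With the tool pointing down it reaches from about 0.275 to 0.75 m from the base axis. Payload 10.2 kg.
Tool frame: the origin (TCP) lies on the centre line of the jaws, within the pads' length; the fingertips stand 25 mm ahead of it and the grasp point (between the pads) lies 6 mm ahead of it; z points along the fingers, y is the line along which they close (so a half turn about z gives the same grasp; the last joint's range is limited). The gripper opens to 85 mm and grips with 20 to 120 N. Pads are 22 mm wide; open, the fingers measure 114 mm over their backs; the gripper's body (76 mm by 85 mm) begins 54 mm behind the grasp point. The pads swing forward as they close: fully open they stand 13 mm farther back than shut.
Start: joints at [-1.572, 0.313, 1.498, -0, 1.331, -0.223], TCP at [0.115, -0.512, 0.256] pointing down, gripper open.
Joint ranges: [-2.94, 2.94], [-0.97, 2.17], [0.19, 2.56], [-1.23, 4.37], [0.02, 3.11], [-2.88, 2.88]. Speed limits (rad/s): [2.39, 2.39, 3.01, 3.14, 3.14, 3.14].

INTERFACE

Orientations are given as a 3x3 rotation matrix whose columns are the frame's x, y, z axes.
In Python, from bench import bot gives the robot as it stands.
- The arm moves only by the shell command python3 -m handwheel 'ROWS' [OPENING] [FORCE]. ROWS is JSON, a list of rows, each a list of 6 numbers: the shift along the tool's x, y, z in mm, then the turn, a rotation vector about the tool's x, y, z in degrees. In form: [[tx, ty, tz, wx, wy, wz], ...]. A call has 1 to 20 rows; each row shifts and turns the commanded pose from where the row before left it, along the tool's axes as they then stand; what a row does not reach is not made up. A row lasts 1/12 s, in which the tool goes at most 41.7 mm and 7.16 degrees, less where a joint would pass 70% of its speed; a pose out of reach is approached as far as the arm can. A call with a gripper value outside its range is refused whole. OPENING is the closure, from 0 (fully open) to 1 (shut), set as the call begins (- or left out, the last holds). The fingers move at their own pace and stop on an object; FORCE is the grip in N (left out, the last holds). Time passes only in rows, so rows that do not move let the fingers close. It gives the time, the measured TCP pose, the force, the opening and the grip force at its end, in the units of the state.
- bot.observe(): the state, without advancing time (a new reading comes with each control period).
- bot.capture(name): name is "side" or "top" or "wrist"; returns a dict with "image" (420x560x3 uint8, blue, green, red), "z_map" (420x560 float32, m along the optical axis (not along the pixel's ray), 0 where there is no reading), "mtx" (3x3 intrinsics, pixels), "T" (4x4, takes a point from camera to world coordinates); the wrist camera has in their place "mount" (4x4, takes a point from camera to tool coordinates, whose origin is the TCP and whose axes are the flange's). Camera axes: x right, y down, z forward; pixel columns grow to the right and rows downward; lengths in m; the calibration is good to about 2 mm. A picture is of the moment at which its call begins: read the wrist's pose just before it.
- bot.finish_job(): hands the job in; it is judged then, once.
The state is a dict: "t": time; "joint_pos": joint angles; "joint_vel": joint speeds; "joint_efforts": joint torques, N m; "eef_pos": TCP position; "orientation": TCP orientation; "contact_force": force on the tool from outside, world axes, zero at the start; "torque": the same for the moment, N m; "gripper_width": opening from 0.0 (shut) to 1.0 (fully open); "finger_force": force on a finger pad.
Only numpy, scipy, OpenCV 4.12 (cv2) and the standard library are available. Lean on these libraries where they do the work, as an engineer would, in place of code of your own. Each camera call takes 0.05 s, during which the arm holds its last target. There are 200 camera calls.

TASK

I need the wide chisel that lies at the bottom of the fitted tool tray. Set the plane, the sanding block and the sharpening stone that lie across it down flat on the rubber mat, all three, then lift out the chisel and lay it lengthwise in the notches of the dark chisel rest; after that put the three tools back, each down flat in its own fitted seat in the tray. Leave the jar with the red lid alone.

Things in the scene. Friction and masses are not known exactly. Their poses are not given: they have to be found in the camera images.
- plane: Iron block plane, black and grey with a pale knob, 51 x 156 x 59 mm, 0.55 to 0.9 kg. Origin in the middle of its sole; y along its length, z up. Grip across its flat side cheeks, 52 mm apart, 32 mm high, from y = -70 to 70 mm. Starts in its seat, crosswise over the chisel.
- sanding_block: Cork sanding block, brown on top, dark grey abrasive paper round the sides, 66 x 110 x 31 mm (grip across 62 to 66 mm), 0.05 to 0.1 kg. Origin in the middle of its underside; y along its length, z up. Starts in its seat, crosswise over the chisel.
- stone: Combination sharpening stone, red-brown above and blue-grey below, 50 x 150 x 25 mm, 0.28 to 0.56 kg. Origin in the middle of its underside; y along its length, z up. Starts in its seat, crosswise over the chisel.
- chisel: Wide bench chisel, 32 x 247 x 27 mm, 0.13 to 0.2 kg: wooden handle towards +y, steel blade towards -y, balanced about y = 25 mm; there it is about 24 mm wide and 22 high. Origin at mid length, underside; y along it, z up. Starts on the tray floor, 8 mm above the bench, along the well (92 mm wide, 272 long, wood beside it 44 mm above the bench) under the three crosswise tools.
- plane_seat: Plane seat: pale fixed insert of the tray, 88 (x) by 176 (y) mm, two bearers beside an open well (|y| < 46 mm) where the chisel lies. Origin in the middle, 8 mm above the bench; x along tray and chisel, y along the seated tool. Recess 62 (x) by 166 (y) mm, 5 mm larger on each side than the plane; floor at z = 30 mm, rim at 36. The three inserts stand 90 mm apart along x, in any order.
- sanding_seat: Sanding-block seat: pale fixed insert of the tray, 88 (x) by 176 (y) mm, two bearers beside an open well (|y| < 46 mm) where the chisel lies. Origin in the middle, 8 mm above the bench; x along tray and chisel, y along the seated tool. Recess 76 (x) by 120 (y) mm, 5 mm larger on each side than the block; floor at z = 30 mm, rim at 36. The three inserts stand 90 mm apart along x, in any order.
- stone_seat: Stone seat: pale fixed insert of the tray, 88 (x) by 176 (y) mm, two bearers beside an open well (|y| < 46 mm) where the chisel lies. Origin in the middle, 8 mm above the bench; x along tray and chisel, y along the seated tool. Recess 60 (x) by 160 (y) mm, 5 mm larger on each side than the stone; floor at z = 30 mm, rim at 36. The three inserts stand 90 mm apart along x, in any order.
- chisel_rest: Dark wooden chisel rest, fixed, 64 (x) by 160 (y) mm: base board 8 mm thick, two notched uprights at y = -60 and 60 mm, each 16 mm thick. Origin in the middle of its underside, on the bench. Notches open above, 44 mm wide, floors at z = 26 mm, ears up to 36. The chisel lies along y in both notches, either way round.
- bench_mat: Dark ribbed rubber bench mat, fixed, 270 (x) by 166 (y) mm, 3 mm thick: the side area. Origin in the middle of its underside, on the bench.
- jar: Clear screw-top jar with a red lid, 65 mm across, 99 mm tall, loose, standing behind the work. Origin in the middle of its underside.

How it is judged:
By the outcome, as a careful person would: the job done as asked, in the order asked, and still so for the second after the job is handed in, with the robot touching nothing.
It also fails if it takes over 144 s, if anything falls off the work surface, if the arm or the gripper's body presses on something with over 40 N, if the wrist force passes 120 N, or if a joint passes its speed limit or range.

## Working session

There is one attempt and no reset: what is moved stays moved. The work goes in short steps, Python scripts to look and compute and a shell command to move; the robot and the scene stay as the last step left them, time stands still between calls to the robot, and variables do not carry over. Pictures are saved under pics/ and viewed, at most 18 in all, crops included, and the job is handed in when it is done.

```bash
mkdir -p pics; ls
python3 - <<'E'
from bench import bot
import cv2,numpy as np
s=bot.observe(); print(s)
for n in("top","side"):
    c=bot.capture(n); cv2.imwrite(f"pics/{n}0.png",c["image"]); np.savez(f"{n}0.npz",**c); print(n,c["mtx"],c["T"])
c=bot.capture("wrist");print(c["mount"])
E
```

```text
pics
{'t': 0.0, 'joint_pos': array([-1.57241063e+00,  3.13446738e-01,  1.49841348e+00, -8.70686580e-06,
        1.33098378e+00, -2.23416203e-01]), 'joint_vel': array([0.00106164, 0.00093049, 0.00014333, 0.00055901, 0.00011975,
       0.00027712]), 'joint_efforts': array([-5.14500916e-04, -4.12266684e+01, -2.59749091e+01, -1.99722881e-04,
        4.08172622e-03,  1.41187567e-05]), 'eef_pos': array([ 0.1154718 , -0.5119244 ,  0.25574561]), 'orientation': array([[ 9.75502182e-01,  2.19989757e-01, -6.43764689e-06],
       [ 2.19989592e-01, -9.75501416e-01,  1.25135109e-03],
       [ 2.69004488e-04, -1.22211193e-03, -9.99999217e-01]]), 'contact_force': array([ 0.32245925, -0.02402306, -0.57135287]), 'torque': array([-0.01871121,  0.01030494,  0.02301938]), 'finger_force': 0.0, 'gripper_width': 0.9986794474445382}
top [[409.45078741   0.         277.87364537]
 [  0.         409.45078741 210.51041479]
 [  0.           0.           1.        ]] [[-0.10063108 -0.97254627  0.20982644  0.35513299]
 [-0.99491611  0.09753744 -0.02506743 -0.20076573]
 [ 0.0039133  -0.21128227 -0.97741725  0.90006647]
 [ 0.          0.          0.          1.        ]]
side [[415.41358426   0.         286.01647324]
 [  0.         415.41358426 211.23394774]
 [  0.           0.           1.        ]] [[-0.99976528 -0.02118613 -0.00453185  0.51704479]
 [-0.00587597  0.46648677 -0.88450866  0.55649991]
 [ 0.02085336 -0.88427441 -0.46650177  0.44988665]
 [ 0.          0.          0.          1.        ]]
[[-1.57445569e-04 -9.48348454e-01 -3.17230492e-01  8.16193186e-02]
 [ 9.99999972e-01 -2.06030051e-04  1.19606143e-04  8.67198155e-04]
 [-1.78787315e-04 -3.17230464e-01  9.48348460e-01 -1.18420370e-01]
 [ 0.00000000e+00  0.00000000e+00  0.00000000e+00  1.00000000e+00]]
```

View pics/top0.png

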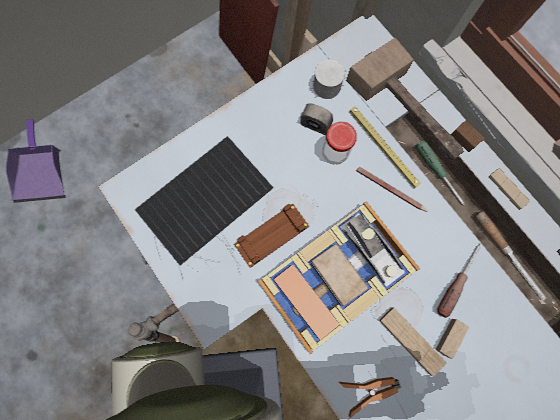

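View pics/side0.png

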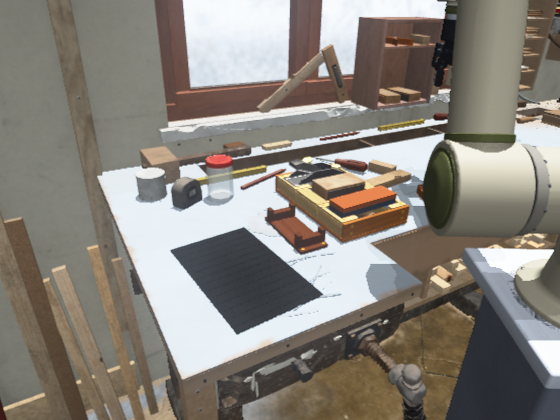

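The top view shows the mat at (204,200), the dark rest at (272,235) and the jar at (340,140). The tray is at about (340,277), with the stone at (307,300), the cork block at (340,275) and the plane at (372,245). The chisel lies under the three tools. In the side view nothing obstructs the work.

```bash
cat > h.py <<'E'
import numpy as np,cv2
from bench import bot
def cam(name):
    s=bot.observe(); c=bot.capture(name)
    if name=="wrist":
        M=np.eye(4);M[:3,:3]=s["orientation"];M[:3,3]=s["eef_pos"];T=M@c["mount"]
    else:T=c["T"]
    return c["image"],c["z_map"],c["mtx"],T
def cloud(z,K,T):
    v,u=np.indices(z.shape);P=np.stack([(u-K[0,2])/K[0,0]*z,(v-K[1,2])/K[1,1]*z,z],-1)
    return P@T[:3,:3].T+T[:3,3]
def ray(uv,K,T,h):
    uv=np.atleast_2d(np.float64(uv));d=np.c_[(uv-K[[0,1],[2,2]])/K[[0,1],[0,1]],np.ones(len(uv))]@T[:3,:3].T
    return (T[:3,3]+d*((h-T[2,3])/d[:,2])[:,None])[:,:2]
def rect(mask,K,T,h):
    """largest contour of mask cast on plane z=h -> centre mm, long side axis deg, sides mm"""
    cs,_=cv2.findContours(mask.astype(np.uint8),0,1);c=max(cs,key=cv2.contourArea)
    p=ray(c[:,0],K,T,h)*1000;(cx,cy),(w,l),a=cv2.minAreaRect(p.astype(np.float32))
    if w>l:w,l,a=l,w,a-90
    return np.round([cx,cy,(a+90)%180,w,l],1)   # angle of long side from world x
E
python3 - <<'E'
from h import *
d=np.load("top0.npz");im,z,K,T=d["image"],d["z_map"],d["mtx"],d["T"]
P=cloud(z,K,T);h=P[...,2];g=cv2.cvtColor(im,cv2.COLOR_BGR2HSV)
def roi(u0,u1,v0,v1):
    m=np.zeros(z.shape,bool);m[v0:v1,u0:u1]=1;return m
print("bench z",np.median(h[150:170,250:290]))
for (u,v) in [(307,300),(340,275),(204,200),(272,235),(340,135),(362,225),(390,268)]: print((u,v),np.round(P[v,u]*1000),g[v,u])
print("mat",rect(roi(120,290,120,280)&(g[...,2]<75),K,T,.003))
R=roi(250,430,195,360)
print("tray",rect(R&(h>.03),K,T,.044))
print("rest",rect(roi(225,315,195,270)&(h>.005)&(g[...,1]>100),K,T,.02))
print("block/stone >56", np.round(np.percentile(h[R]*1000,[50,80,90,97,99.9])))
for n,(u,v) in dict(stone=(307,300),block=(340,275)).items():
    hh=h[v,u];m=R&(abs(h-hh)<.005);_,lab=cv2.connectedComponents(m.astype(np.uint8),connectivity=4)
    print(n,hh,rect(lab==lab[v,u],K,T,hh))
E
```

```text
bench z -0.00025625562212816533
(307, 300) [ 347. -262.   64.] [ 11  84 215]
(340, 275) [ 389. -333.   66.] [ 17  42 201]
(204, 200) [588. -61.   3.] [30 10 52]
(272, 235) [ 494. -205.    3.] [ 10 144 136]
(340, 135) [ 674. -366.  100.] [  1 143 196]
(362, 225) [ 482. -386.   94.] [ 10  11 136]
(390, 268) [ 393. -437.   64.] [ 26  18 216]
mat [592.4 -61.2 125.1 164.8 267.6]
tray [ 391.8 -333.7  120.4  178.7  287.5]
rest [ 493.8 -202.4  119.3   65.7  155.5]
block/stone >56 [  6.  45.  64.  70. 900.]
stone 0.06420134967442748 [ 345.2 -258.7   32.    49.8  149.5]
block 0.06621603995510084 [ 391.3 -331.    28.9   65.7  109.7]
```

```bash
cat >> h.py <<'E'
def plan(x,y,z,yaw):
    """mm, deg: tool y axis to yaw (mod 180) -> turn about tool z, then shift in turned tool axes (mm)"""
    s=bot.observe();R=s["orientation"];a=np.degrees(np.arctan2(R[1,1],R[0,1]))
    t=(yaw-a+90)%180-90
    R2=R@cv2.Rodrigues(np.float64([0,0,np.radians(-t)]))[0]
    d=R2.T@(np.float64([x,y,z])-s["eef_pos"]*1000)
    print("t %.2f j6 %.2f at %s turn %.1f shift %s W %.0f"%(s["t"],s["joint_pos"][5],np.round(s["eef_pos"]*1000,1),-t,np.round(d,1),np.linalg.norm(d[:2])))
    r=R2@[0,0,1];print("  axis",np.round(r,4),"w",round(s["gripper_width"],3),"ff",round(s["finger_force"],1))
E
python3 -c "
from h import *
plan(375,-345,380,120.4)"
```

```text
t 0.15 j6 -0.22 at [ 115.5 -512.   255.9] turn -17.7 shift [ 308.4  -12.8 -124. ] W 309
  axis [ 0.e+00  9.e-04 -1.e+00] w 1.001 ff 0.0
```

```bash
python3 -m handwheel '[[0,0,-15,0,0,-4.4],[0,0,-15,0,0,-4.4],[0,0,-15,0,0,-4.4],[0,0,-15,0,0,-4.5],[28,-1,-6,0,0,0],[28,-1,-6,0,0,0],[28,-1,-6,0,0,0],[28,-1,-6,0,0,0],[28,-1,-6,0,0,0],[28,-1,-6,0,0,0],[28,-1,-6,0,0,0],[28,-1,-6,0,0,0],[28,-1,-6,0,0,0],[28,-1,-6,0,0,0],[28,-1,-4,0,0,0],[0,0,0,0,0,0],[0,0,0,0,0,0],[0,0,0,0,0,0]]' 0
python3 - <<'E'
from h import *
plan(375,-345,380,120.4)
im,z,K,T=cam("wrist");cv2.imwrite("pics/w1.png",im);np.savez("w1.npz",im=im,z=z,K=K,T=T)
E
```

```text
t: 1.65
eef_pos: [0.3752, -0.3469, 0.3799]
orientation: [[0.862, 0.506, -0.001], [0.506, -0.862, 0.001], [-0.0, -0.001, -1.0]]
contact_force: [0.2, -0.3, 0.5]
gripper_width: 1.003
finger_force: 0.0
t 1.65 j6 0.06 at [ 375.2 -346.9  379.9] turn 0.0 shift [ 0.8 -1.8 -0.1] W 2
  axis [-7.e-04  6.e-04 -1.e+00] w 1.003 ff 0.0
```

View pics/w1.png

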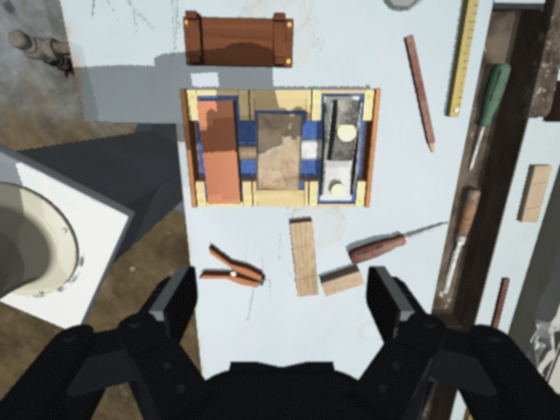

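The wrist view shows the tray with the stone at (220,152), the cork block at (280,150) and the plane at (341,150). Part of the chisel's blade is visible at (310,150), and the rest is at (240,40).

```bash
cat > m.py <<'E'
from h import *
d=np.load("w1.npz");im,z,K,T=[d[k] for k in("im","z","K","T")]
P=cloud(z,K,T);h=P[...,2];g=cv2.cvtColor(im,cv2.COLOR_BGR2HSV)
def roi(u0,u1,v0,v1):
    m=np.zeros(z.shape,bool);m[v0:v1,u0:u1]=1;return m
pale=(g[...,0]>14)&(g[...,0]<32)&(g[...,1]>60)&(g[...,2]>120)&(abs(h-.044)<.006)
R=roi(175,385,80,215)
p=ray(np.argwhere(R&pale)[:,::-1],K,T,.044)*1000
print("pale n",len(p),"rect",cv2.minAreaRect(p.astype(np.float32)))
print("tray h",rect(R&(h>.03),K,T,.044))
for n,(u,v,lo,hi,hp) in dict(stone=(220,152,.055,.08,.063),block=(280,150,.055,.08,.068),plane=(341,155,.052,.12,.070)).items():
    m=R&(h>lo)&(h<hi);_,lab=cv2.connectedComponents(m.astype(np.uint8),connectivity=4)
    print(n,round(float(h[v,u]),4),rect(lab==lab[v,u],K,T,hp))
Q=roi(180,300,5,75);print("rest",rect(Q&(h>.004)&(g[...,1]>90),K,T,.02), rect(Q&(h>.03),K,T,.036))
m=roi(230,330,115,185)&(g[...,0]>100)&(g[...,0]<130)&(g[...,1]>100);p=ray(np.argwhere(m)[:,::-1],K,T,.008)*1000
print("z bench",np.median(h[220:240,220:260]), "well z",np.round(P[150,310]*1000),np.round(P[150,247]*1000),np.round(P[130,310]*1000))
E
python3 m.py
```

```text
pale n 4524 rect ((393.4161376953125, -334.7268981933594), (172.52468872070312, 271.9809875488281), 30.397180557250977)
tray h [ 393.6 -334.6  120.4  179.9  287.6]
stone 0.0638 [ 346.8 -260.2   32.    51.3  149.7]
block 0.0692 [ 393.2 -332.4   29.    65.   109.4]
plane 0.0684 [ 443.  -406.6   30.4   53.3  133.9]
rest [ 496.7 -205.   119.3   65.9  152.5] [ 489.3 -139.2  120.4   10.5   16.7]
z bench 0.00017007990547751595 well z [ 416. -377.   18.] [ 367. -290.   30.] [ 442. -361.   10.]
```

Run:
```python
from h import *
d=np.load("w1.npz");im,z,K,T=[d[k] for k in("im","z","K","T")]
P=cloud(z,K,T)
s=bot.observe();p=(P-s["eef_pos"])@s["orientation"]*1000
m=(z>0)&(z<.25);q=p[m];print(np.round([q.min(0),q.max(0)],1));q=q[q[:,2]>np.percentile(q[:,2],97)];print(np.round([q.min(0),q.max(0)],1))
plan(346.8,-260.2,120,122)
```

```text
[[-12.9 -74.3 -74. ]
 [ 21.6  75.5  11.8]]
[[-11.5 -55.7  -3.4]
 [ 12.2  57.3  11.8]]
t 1.70 j6 0.06 at [ 375.  -347.2  379.9] turn -1.6 shift [ 22.3 -88.5 260. ] W 91
  axis [-6.e-04  5.e-04 -1.e+00] w 0.996 ff 0.0
```

```bash
python3 -c "
from h import *
plan(438,-410.5,130,120.4)"
```

```text
t 1.70 j6 0.06 at [ 375.  -347.2  379.9] turn -0.0 shift [ 22.4  86.7 249.9] W 90
  axis [-6.e-04  5.e-04 -1.e+00] w 0.996 ff 0.0
```

```bash
python3 -m handwheel '[[2.2,8.7,25,0,0,0],[2.2,8.7,25,0,0,0],[2.2,8.7,25,0,0,0],[2.2,8.7,25,0,0,0],[2.2,8.7,25,0,0,0],[2.2,8.7,25,0,0,0],[2.2,8.7,25,0,0,0],[2.2,8.7,25,0,0,0],[2.2,8.7,25,0,0,0],[2.2,8.7,25,0,0,0],[0,0,0,0,0,0],[0,0,0,0,0,0],[0,0,0,0,0,0]]' 0.2 60
python3 - <<'E'
from h import *
plan(438,-410.5,60,120.4)
im,z,K,T=cam("wrist");cv2.imwrite("pics/w2.png",im)
P=cloud(z,K,T);s=bot.observe();p=(P-s["eef_pos"])@s["orientation"]*1000
m=(z>0)&(z<.25);q=p[m];q=q[(abs(q[:,0])<14)&(abs(q[:,1])>20)&(q[:,2]<30)];q=q[q[:,2]>q[:,2].max()-8];print(np.round([q.min(0),q.max(0),abs(q).min(0)],1))
E
```

```text
t: 2.78
eef_pos: [0.4382, -0.4112, 0.1318]
orientation: [[0.863, 0.506, 0.001], [0.506, -0.863, -0.001], [0.0, 0.002, -1.0]]
contact_force: [0.1, 0.1, 1.1]
gripper_width: 0.799
finger_force: 0.0
t 2.78 j6 0.09 at [ 438.2 -411.2  131.8] turn -0.0 shift [ 0.2 -0.9 71.8] W 1
  axis [ 9.0e-04 -1.3e-03 -1.0e+00] w 0.799 ff 0.0
[[-11.2 -45.2   9.7]
 [ 11.4  46.9  17.7]
 [  0.   33.1   9.7]]
```

View pics/w2.png

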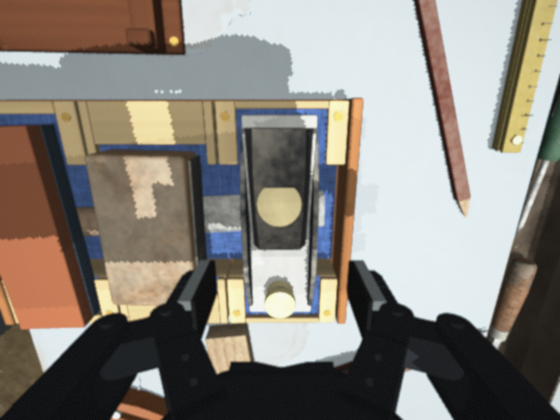

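The wrist view shows the plane centred between the fingers, with its cheeks at columns 243 and 318. There is clearance to the block and to the end board.

```bash
python3 -m handwheel '[[0,0,15,0,0,0],[0,0,15,0,0,0],[0,0,15,0,0,0],[0,0,13,0,0,0],[0,0,8,0,0,0],[0,0,4.5,0,0,0],[0,0,0,0,0,0],[0,0,0,0,0,0],[0,0,0,0,0,0]]' 0.2 80
python3 -m handwheel '[[0,0,0,0,0,0],[0,0,0,0,0,0],[0,0,0,0,0,0],[0,0,0,0,0,0],[0,0,0,0,0,0],[0,0,0,0,0,0]]' 0.9 80
```

```text
t: 3.58
eef_pos: [0.4388, -0.411, 0.0609]
orientation: [[0.862, 0.506, 0.001], [0.506, -0.862, -0.001], [0.0, 0.002, -1.0]]
contact_force: [0.0, -0.2, -0.7]
gripper_width: 0.804
finger_force: 0.0
t: 4.08
eef_pos: [0.4388, -0.4109, 0.0608]
orientation: [[0.862, 0.506, 0.001], [0.506, -0.862, -0.001], [0.0, 0.001, -1.0]]
contact_force: [-1.0, 1.5, 6.5]
gripper_width: 0.583
finger_force: 86.0
```

```bash
python3 -m handwheel '[[0,0,-5,0,0,0],[0,0,-10,0,0,0],[0,0,-15,0,0,0],[0,0,-20,0,0,0],[0,0,-20,0,0,0],[0,0,-20,0,0,0],[0,0,0,0,0,0],[0,0,0,0,0,0]]'
python3 -c "
from h import *
plan(647,-139,150,125.1)"
```

```text
t: 4.75
eef_pos: [0.4385, -0.4107, 0.15]
orientation: [[0.862, 0.506, 0.0], [0.506, -0.862, -0.001], [0.0, 0.001, -1.0]]
contact_force: [-0.2, -0.2, -8.2]
gripper_width: 0.583
finger_force: 84.8
t 4.75 j6 0.09 at [ 438.5 -410.7  150. ] turn -4.7 shift [ 3.268e+02 -1.024e+02 -1.000e-01] W 342
  axis [ 5.e-04 -7.e-04 -1.e+00] w 0.583 ff 84.8
```

```bash
python3 -m handwheel '[[0,0,0,0,0,-2.4],[8,-2.4,0,0,0,-2.3],[20,-6,0,0,0,0],[27,-8.5,0,0,0,0],[27,-8.5,0,0,0,0],[27,-8.5,0,0,0,0],[27,-8.5,0,0,0,0],[27,-8.5,0,0,0,0],[27,-8.5,0,0,0,0],[27,-8.5,0,0,0,0],[27,-8.5,0,0,0,0],[27,-8.5,0,0,0,0],[27,-8.5,0,0,0,0],[20,-6,0,0,0,0],[9,-3,0,0,0,0],[0,0,0,0,0,0],[0,0,0,0,0,0],[0,0,0,0,0,0]]'
python3 - <<'E'
from h import *
plan(647,-139,28,125.1)
im,z,K,T=cam("top");cv2.imwrite("pics/t2.png",im[100:340,120:440])
E
```

```text
t: 6.25
eef_pos: [0.6466, -0.1399, 0.1489]
orientation: [[0.819, 0.574, -0.002], [0.574, -0.819, 0.0], [-0.001, -0.001, -1.0]]
contact_force: [-0.4, -0.5, -7.1]
gripper_width: 0.585
finger_force: 84.5
t 6.25 j6 0.57 at [ 646.6 -139.9  148.9] turn -0.0 shift [  1.   -0.4 120.9] W 1
  axis [-1.8e-03  3.0e-04 -1.0e+00] w 0.585 ff 84.5
```

```bash
python3 -m handwheel '[[0,0,10,0,0,0],[0.5,0,20,0,0,0],[0.5,0,25,0,0,0],[0,0,25,0,0,0],[0,0,20,0,0,0],[0,0,12,0,0,0],[0,0,7,0,0,0],[0,0,2,0,0,0],[0,0,0,0,0,0],[0,0,0,0,0,0]]'
python3 -m handwheel '[[0,0,1,0,0,0],[0,0,0.5,0,0,0],[0,0,0,0,0,0]]'
```

```text
t: 7.13
eef_pos: [0.6489, -0.1388, 0.0301]
orientation: [[0.818, 0.575, 0.002], [0.575, -0.818, -0.001], [0.001, 0.002, -1.0]]
contact_force: [-0.1, -1.2, -6.9]
gripper_width: 0.583
finger_force: 84.4
t: 7.38
eef_pos: [0.6484, -0.1385, 0.0278]
orientation: [[0.818, 0.575, 0.001], [0.575, -0.818, -0.0], [0.0, 0.001, -1.0]]
contact_force: [0.0, 0.1, -7.4]
gripper_width: 0.581
finger_force: 84.4
```

```bash
python3 -m handwheel '[[0,0,1,0,0,0],[0,0,0.7,0,0,0],[0,0,0,0,0,0],[0,0,0,0,0,0]]'
python3 -m handwheel '[[0,0,0.3,0,0,0],[0,0,0,0,0,0],[0,0,0,0,0,0]]'
```

```text
t: 7.72
eef_pos: [0.6483, -0.1385, 0.0258]
orientation: [[0.818, 0.575, 0.0], [0.575, -0.818, -0.0], [0.0, 0.0, -1.0]]
contact_force: [-1.4, -0.3, -5.0]
gripper_width: 0.584
finger_force: 84.8
t: 7.97
eef_pos: [0.6484, -0.1385, 0.0258]
orientation: [[0.818, 0.575, 0.0], [0.575, -0.818, -0.0], [0.0, 0.0, -1.0]]
contact_force: [-3.2, 0.5, 0.2]
gripper_width: 0.584
finger_force: 85.4
```

```bash
python3 -m handwheel '[[0,0,0,0,0,0],[0,0,0,0,0,0],[0,0,0,0,0,0],[0,0,-5,0,0,0],[0,0,-15,0,0,0],[0,0,-25,0,0,0],[0,0,-30,0,0,0],[0,0,-30,0,0,0],[0,0,-20,0,0,0],[0,0,0,0,0,0],[0,0,0,0,0,0]]' 0.22 80
python3 -c "
from h import *
plan(393,-332.5,150,119.4)"
```

```text
t: 8.88
eef_pos: [0.6487, -0.1386, 0.1517]
orientation: [[0.818, 0.575, 0.003], [0.575, -0.818, -0.001], [0.001, 0.002, -1.0]]
contact_force: [0.8, 0.4, -1.5]
gripper_width: 0.781
finger_force: 0.0
t 8.88 j6 0.57 at [ 648.7 -138.6  151.7] turn 5.7 shift [-317.9   43.4    1.2] W 321
  axis [ 0.0025 -0.001  -1.    ] w 0.781 ff 0.0
```

```bash
python3 -m handwheel '[[0,0,0,0,0,2.9],[-8,1,0,0,0,2.8],[-20,2.7,0,0,0,0],[-29,4,0,0,0,0],[-29,4,0,0,0,0],[-29,4,0,0,0,0],[-29,4,0,0,0,0],[-29,4,0,0,0,0],[-29,4,0,0,0,0],[-29,4,0,0,0,0],[-29,4,0,0,0,0],[-29,4,0,0,0,0],[-20,2.7,0,0,0,0],[-9,1,0,0,0,0],[0,0,0,0,0,0],[0,0,0,0,0,0],[0,0,0,0,0,0]]' 0.08
python3 - <<'E'
from h import *
plan(393,-332.5,58,119.4)
im,z,K,T=cam("wrist");cv2.imwrite("pics/w3.png",im)
h=cloud(z,K,T)[...,2]
m=(h>.055)&(h<.08)&(z>.2);n,lab,st,ce=cv2.connectedComponentsWithStats(m.astype(np.uint8),connectivity=4)
for i in np.argsort(-st[1:,4])[:2]+1: print(st[i],rect(lab==i,K,T,.068))
E
```

```text
t: 10.3
eef_pos: [0.3935, -0.3319, 0.15]
orientation: [[0.871, 0.492, -0.0], [0.492, -0.871, 0.001], [0.0, -0.001, -1.0]]
contact_force: [0.1, 0.6, -0.1]
gripper_width: 0.919
finger_force: 0.0
t 10.30 j6 0.13 at [ 393.5 -331.9  150. ] turn 0.1 shift [-0.7  0.3 92. ] W 1
  axis [-1.e-04  6.e-04 -1.e+00] w 0.919 ff 0.0
[  234   155    95   138 11384] [ 392.3 -332.7   29.    64.1  107.4]
[  112   127   102   188 10193] [ 349.8 -261.5   32.1   51.4  146.6]
```

View pics/w3.png

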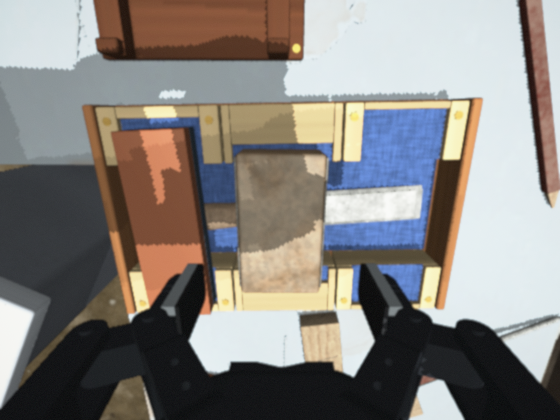

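The block (235–327, 150–292) sits between the fingers and is clear of the stone. The chisel's blade is visible at (375,205), and its handle is under the stone.

```bash
python3 -m handwheel '[[0,0,15,0,0,0],[0,0,20,0,0,0],[0,0,20,0,0,0],[0,0,17,0,0,0],[0,0,12,0,0,0],[0,0,6,0,0,0],[0,0,2,0,0,0],[0,0,0,0,0,0],[0,0,0,0,0,0]]' 0.08
python3 -m handwheel '[[0,0,0,0,0,0],[0,0,0,0,0,0],[0,0,0,0,0,0],[0,0,0,0,0,0],[0,0,0,0,0,0]]' 0.9 50
python3 -m handwheel '[[0,0,-5,0,0,0],[0,0,-10,0,0,0],[0,0,-15,0,0,0],[0,0,-20,0,0,0],[0,0,-20,0,0,0],[0,0,-20,0,0,0],[0,0,0,0,0,0],[0,0,0,0,0,0]]'
python3 -c "
from h import *
plan(592.4,-61.2,150,125.1)"
```

```text
t: 11.1
eef_pos: [0.3932, -0.3328, 0.0589]
orientation: [[0.871, 0.491, 0.001], [0.491, -0.871, -0.001], [0.0, 0.001, -1.0]]
contact_force: [-0.6, -0.5, -0.0]
gripper_width: 0.914
finger_force: 0.0
t: 11.52
eef_pos: [0.3932, -0.3331, 0.0592]
orientation: [[0.871, 0.491, 0.001], [0.491, -0.871, -0.001], [0.0, 0.002, -1.0]]
contact_force: [0.3, 0.6, 6.1]
gripper_width: 0.717
finger_force: 54.8
t: 12.18
eef_pos: [0.3929, -0.3329, 0.1494]
orientation: [[0.871, 0.491, 0.001], [0.491, -0.871, -0.002], [0.0, 0.002, -1.0]]
contact_force: [-0.2, -0.9, -0.9]
gripper_width: 0.717
finger_force: 54.4
t 12.18 j6 0.13 at [ 392.9 -332.9  149.4] turn -5.7 shift [ 319.4 -107.6   -0.9] W 337
  axis [ 0.0013 -0.0018 -1.    ] w 0.717 ff 54.4
```

```bash
python3 -m handwheel '[[0,0,0,0,0,-2.9],[9,-3,0,0,0,-2.8],[20,-7,0,0,0,0],[29,-9.7,0,0,0,0],[29,-9.7,0,0,0,0],[29,-9.7,0,0,0,0],[29,-9.7,0,0,0,0],[29,-9.7,0,0,0,0],[29,-9.7,0,0,0,0],[29,-9.7,0,0,0,0],[29,-9.7,0,0,0,0],[29,-9.7,0,0,0,0],[20,-7,0,0,0,0],[9,-3,0,0,0,0],[0,0,0,0,0,0],[0,0,0,0,0,0],[0,0,0,0,0,0]]'
python3 -m handwheel '[[0,0,10,0,0,0],[0,0,20,0,0,0],[0,0,25,0,0,0],[0,0,25,0,0,0],[0,0,20,0,0,0],[0,0,12,0,0,0],[0,0,7,0,0,0],[0,0,2,0,0,0],[0,0,0,0,0,0],[0,0,0,0,0,0]]'
python3 -c "
from h import *
plan(592.4,-61.2,24.2,125.1)"
```

```text
t: 13.6
eef_pos: [0.5917, -0.0628, 0.1479]
orientation: [[0.819, 0.574, -0.001], [0.574, -0.819, 0.0], [-0.001, -0.001, -1.0]]
contact_force: [-0.1, -0.8, -0.3]
gripper_width: 0.717
finger_force: 54.3
t: 14.43
eef_pos: [0.5929, -0.0621, 0.0283]
orientation: [[0.818, 0.575, 0.002], [0.575, -0.818, -0.001], [0.001, 0.001, -1.0]]
contact_force: [-0.5, -0.0, -1.4]
gripper_width: 0.714
finger_force: 54.4
t 14.43 j6 0.66 at [592.9 -62.1  28.3] turn -0.0 shift [ 0.1 -1.   4.1] W 1
  axis [ 1.8e-03 -6.0e-04 -1.0e+00] w 0.714 ff 54.4
```

```bash
python3 -m handwheel '[[0,-0.5,1.5,0,0,0],[0,0,1,0,0,0],[0,0,0.6,0,0,0],[0,0,0.4,0,0,0],[0,0,0,0,0,0],[0,0,0,0,0,0]]'
python3 -m handwheel '[[0,0,0,0,0,0],[0,0,0,0,0,0],[0,0,0,0,0,0],[0,0,-5,0,0,0],[0,0,-15,0,0,0],[0,0,-25,0,0,0],[0,0,-30,0,0,0],[0,0,-30,0,0,0],[0,0,-20,0,0,0],[0,0,0,0,0,0],[0,0,0,0,0,0]]' 0.1
python3 -c "
from h import *
plan(348.3,-260.8,150,122)"
```

```text
t: 14.93
eef_pos: [0.5922, -0.0614, 0.0243]
orientation: [[0.818, 0.575, 0.0], [0.575, -0.818, -0.0], [0.0, 0.0, -1.0]]
contact_force: [-2.2, 1.3, 5.6]
gripper_width: 0.715
finger_force: 54.9
t: 15.85
eef_pos: [0.5924, -0.0615, 0.1498]
orientation: [[0.818, 0.575, 0.002], [0.575, -0.818, -0.001], [0.001, 0.002, -1.0]]
contact_force: [-0.9, 0.5, -0.7]
gripper_width: 0.902
finger_force: 0.0
t 15.85 j6 0.66 at [592.4 -61.5 149.8] turn 3.1 shift [-312.6   39.7   -0.6] W 315
  axis [ 2.e-03 -6.e-04 -1.e+00] w 0.902 ff 0.0
```

```bash
python3 -m handwheel '[[0,0,0,0,0,1.6],[-8,1,0,0,0,1.5],[-20,2.5,0,0,0,0],[-28.5,3.6,0,0,0,0],[-28.5,3.6,0,0,0,0],[-28.5,3.6,0,0,0,0],[-28.5,3.6,0,0,0,0],[-28.5,3.6,0,0,0,0],[-28.5,3.6,0,0,0,0],[-28.5,3.6,0,0,0,0],[-28.5,3.6,0,0,0,0],[-28.5,3.6,0,0,0,0],[-20,2.5,0,0,0,0],[-8,1,0,0,0,0],[0,0,0,0,0,0],[0,0,0,0,0,0],[0,0,0,0,0,0]]' 0.2
python3 - <<'E'
from h import *
im,z,K,T=cam("wrist")
h=cloud(z,K,T)[...,2]
m=(h>.055)&(h<.08)&(z>.2);n,lab,st,ce=cv2.connectedComponentsWithStats(m.astype(np.uint8),connectivity=4)
for i in np.argsort(-st[1:,4])[:1]+1: r=rect(lab==i,K,T,.063);print(st[i],r)
plan(r[0],r[1],59,r[2]+90)
E
```

```text
t: 17.27
eef_pos: [0.3486, -0.2599, 0.1486]
orientation: [[0.848, 0.531, -0.0], [0.531, -0.848, 0.001], [0.0, -0.001, -1.0]]
contact_force: [-0.2, 0.1, 0.1]
gripper_width: 0.806
finger_force: 0.0
[  241   143    74   170 11064] [ 340.7 -262.9   32.1   49.9  136.7]
t 17.32 j6 0.10 at [ 348.7 -259.9  148.6] turn -0.0 shift [-8.4 -1.7 89.6] W 9
  axis [-1.e-04  4.e-04 -1.e+00] w 0.798 ff 0.0
```

```bash
python3 -m handwheel '[[-0.5,-1,15,0,0,0],[0,0,20,0,0,0],[0,0,20,0,0,0],[0,0,17,0,0,0],[0,0,10,0,0,0],[0,0,5,0,0,0],[0,0,2.5,0,0,0],[0,0,0,0,0,0],[0,0,0,0,0,0]]' 0.2
python3 -m handwheel '[[0,0,0,0,0,0],[0,0,0,0,0,0],[0,0,0,0,0,0],[0,0,0,0,0,0],[0,0,0,0,0,0],[0,0,0,0,0,0]]' 0.9 80
python3 -m handwheel '[[0,0,-5,0,0,0],[0,0,-10,0,0,0],[0,0,-15,0,0,0],[0,0,-20,0,0,0],[0,0,-20,0,0,0],[0,0,-20,0,0,0],[0,0,0,0,0,0],[0,0,0,0,0,0]]'
python3 -c "
from h import *
plan(538,16.5,150,125.1)"
```

```text
t: 18.07
eef_pos: [0.3476, -0.26, 0.0597]
orientation: [[0.848, 0.53, 0.0], [0.53, -0.848, -0.001], [0.0, 0.001, -1.0]]
contact_force: [0.4, 0.7, 0.4]
gripper_width: 0.799
finger_force: 0.0
t: 18.57
eef_pos: [0.3474, -0.2601, 0.0602]
orientation: [[0.848, 0.53, 0.001], [0.53, -0.848, -0.001], [0.0, 0.001, -1.0]]
contact_force: [-0.5, 2.5, 9.2]
gripper_width: 0.567
finger_force: 84.1
t: 19.23
eef_pos: [0.3472, -0.2601, 0.1495]
orientation: [[0.848, 0.53, 0.001], [0.53, -0.848, -0.001], [0.0, 0.001, -1.0]]
contact_force: [0.7, 0.6, -4.3]
gripper_width: 0.57
finger_force: 83.5
t 19.23 j6 0.10 at [ 347.2 -260.1  149.5] turn -3.1 shift [ 315.1 -116.6   -0.7] W 336
  axis [ 9.0e-04 -1.2e-03 -1.0e+00] w 0.57 ff 83.5
```

```bash
python3 -m handwheel '[[0,0,0,0,0,-1.6],[8.5,-3,0,0,0,-1.5],[20,-7.5,0,0,0,0],[28.7,-10.6,0,0,0,0],[28.7,-10.6,0,0,0,0],[28.7,-10.6,0,0,0,0],[28.7,-10.6,0,0,0,0],[28.7,-10.6,0,0,0,0],[28.7,-10.6,0,0,0,0],[28.7,-10.6,0,0,0,0],[28.7,-10.6,0,0,0,0],[28.7,-10.6,0,0,0,0],[20,-7.5,0,0,0,0],[8.5,-3,0,0,0,0],[0,0,0,0,0,0],[0,0,0,0,0,0],[0,0,0,0,0,0]]'
python3 -m handwheel '[[0,0,10,0,0,0],[0,0,20,0,0,0],[0,0,25,0,0,0],[0,0,25,0,0,0],[0,0,20,0,0,0],[0,0,12,0,0,0],[0,0,6,0,0,0],[0,0,2,0,0,0],[0,0,0,0,0,0],[0,0,0,0,0,0]]'
python3 -c "
from h import *
plan(538,16.5,25.2,125.1)"
```

```text
t: 20.65
eef_pos: [0.5377, 0.0158, 0.1487]
orientation: [[0.818, 0.575, -0.001], [0.575, -0.818, 0.0], [-0.001, -0.001, -1.0]]
contact_force: [-0.6, -0.1, -2.8]
gripper_width: 0.571
finger_force: 83.4
t: 21.48
eef_pos: [0.5387, 0.0161, 0.03]
orientation: [[0.818, 0.575, 0.001], [0.575, -0.818, -0.0], [0.001, 0.001, -1.0]]
contact_force: [0.4, 0.4, -4.1]
gripper_width: 0.57
finger_force: 83.3
t 21.48 j6 0.77 at [538.7  16.1  30. ] turn -0.0 shift [-0.4 -0.7  4.8] W 1
  axis [ 1.3e-03 -3.0e-04 -1.0e+00] w 0.57 ff 83.3
```

```bash
python3 -m handwheel '[[0,0,1.5,0,0,0],[0,0,1,0,0,0],[0,0,0.8,0,0,0],[0,0,0.7,0,0,0],[0,0,0.4,0,0,0],[0,0,0,0,0,0],[0,0,0,0,0,0]]'
python3 -m handwheel '[[0,0,0,0,0,0],[0,0,0,0,0,0],[0,0,0,0,0,0],[0,0,-5,0,0,0],[0,0,-15,0,0,0],[0,0,-25,0,0,0],[0,0,-30,0,0,0],[0,0,-30,0,0,0],[0,0,-30,0,0,0],[0,0,-20,0,0,0],[0,0,0,0,0,0],[0,0,0,0,0,0]]' 0.22
python3 -c "
from h import *
im,z,K,T=cam('top');np.savez('t3.npz',im=im,z=z,K=K,T=T);cv2.imwrite('pics/t3.png',cv2.resize(im[110:370,110:450],None,fx=2,fy=2))
plan(385,-318,180,30.4)"
```

```text
t: 22.07
eef_pos: [0.5385, 0.0164, 0.0254]
orientation: [[0.818, 0.575, 0.0], [0.575, -0.818, -0.0], [0.0, 0.0, -1.0]]
contact_force: [-3.0, 0.1, 4.6]
gripper_width: 0.571
finger_force: 88.4
t: 23.07
eef_pos: [0.5386, 0.0164, 0.1809]
orientation: [[0.818, 0.575, 0.002], [0.575, -0.818, -0.0], [0.002, 0.002, -1.0]]
contact_force: [-0.4, -0.2, -0.6]
gripper_width: 0.779
finger_force: 0.0
t 23.12 j6 0.77 at [538.1  16.5 179.6] turn -85.3 shift [-2.110e+02 -3.013e+02 -3.000e-01] W 368
  axis [-3.e-04  1.e-04 -1.e+00] w 0.78 ff 0.0
```

View pics/t3.png

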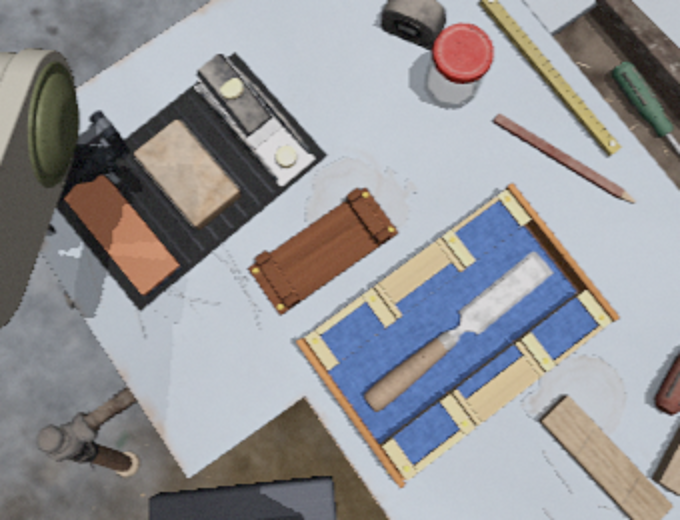

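The top view shows all three tools flat on the mat. The chisel is free in the tray, with its handle end at crop (375,400) towards the stone seat and its blade tip at (545,262). The rest at (322,250) is empty.

```bash
python3 -m handwheel '[[0,0,-5,0,0,-7.1],[0,0,-5,0,0,-7.1],[0,0,-5,0,0,-7.1],[0,0,-5,0,0,-7.1],[0,0,-5,0,0,-7.1],[0,0,-5,0,0,-7.1],[0,0,-5,0,0,-7.1],[0,0,-5,0,0,-7.1],[0,0,-5,0,0,-7.1],[0,0,-5,0,0,-7.1],[0,0,-5,0,0,-7.1],[0,0,-5,0,0,-7.2],[0,0,0,0,0,0]]' 0.4
python3 -c "
from h import *
plan(385,-318,240,30.4)"
```

```text
t: 24.2
eef_pos: [0.5383, 0.0164, 0.2393]
orientation: [[-0.509, 0.861, -0.001], [0.861, 0.509, 0.0], [0.001, -0.001, -1.0]]
contact_force: [0.5, 0.7, -0.2]
gripper_width: 0.6
finger_force: 0.0
t 24.20 j6 -0.72 at [538.3  16.4 239.3] turn 0.2 shift [-210.8 -301.5   -0.6] W 368
  axis [-1.e-03  2.e-04 -1.e+00] w 0.6 ff 0.0
```

```bash
python3 -m handwheel '[[-10,-14,0,0,0,0.2],[-17,-24,0,0,0,0],[-17,-24,0,0,0,0],[-17,-24.5,0,0,0,0],[-17,-24.5,0,0,0,0],[-17,-24.5,0,0,0,0],[-17,-24.5,0,0,0,0],[-17,-24.5,0,0,0,0],[-17,-24.5,0,0,0,0],[-17,-24.5,0,0,0,0],[-17,-24.5,0,0,0,0],[-17,-24,0,0,0,0],[-14,-19,0,0,0,0],[0,0,0,0,0,0],[0,0,0,0,0,0],[0,0,0,0,0,0]]'
python3 - <<'E'
from h import *
plan(385,-318,240,30.4)
im,z,K,T=cam("wrist");np.savez("w4.npz",im=im,z=z,K=K,T=T);cv2.imwrite("pics/w4.png",im)
E
```

```text
t: 25.53
eef_pos: [0.3843, -0.3166, 0.2391]
orientation: [[-0.501, 0.866, -0.001], [0.866, 0.501, 0.001], [0.002, 0.0, -1.0]]
contact_force: [-0.1, -0.7, 0.2]
gripper_width: 0.598
finger_force: 0.0
t 25.53 j6 -1.45 at [ 384.3 -316.6  239.1] turn -0.3 shift [-1.6 -0.1 -0.9] W 2
  axis [-8.0e-04  1.4e-03 -1.0e+00] w 0.598 ff 0.0
```

View pics/w4.png

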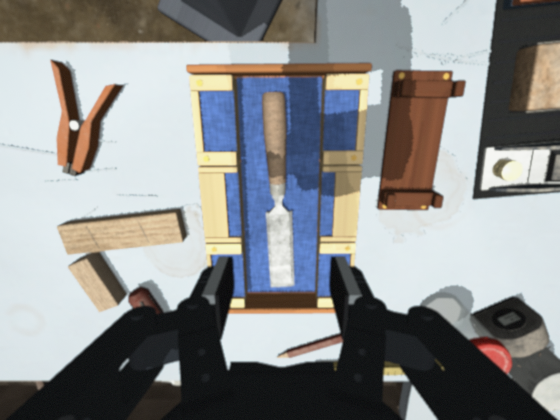

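The chisel runs from the handle end at (273,93) to the blade tip at (282,287), near the middle of the well. The rest is at (415,140), with brass-tipped ears at its four corners.

Run:
```python
from h import *
d=np.load("w4.npz");im,z,K,T=[d[k] for k in("im","z","K","T")]
P=cloud(z,K,T);h=P[...,2];g=cv2.cvtColor(im,cv2.COLOR_BGR2HSV)
def roi(u0,u1,v0,v1):
    m=np.zeros(z.shape,bool);m[v0:v1,u0:u1]=1;return m
blue=(g[...,0]>95)&(g[...,0]<135)&(g[...,1]>90)
m=roi(246,314,82,292)&~blue&(h>.011)&(h<.042);m=cv2.morphologyEx(m.astype(np.uint8),cv2.MORPH_OPEN,np.ones((3,3)))
print("chisel",rect(m,K,T,.022))
cs,_=cv2.findContours(m,0,1);c=max(cs,key=cv2.contourArea)
mm=np.zeros_like(m);cv2.drawContours(mm,[c],-1,1,-1)
q=np.argwhere(mm)[:,::-1]
for r0,r1 in((100,115),(130,150),(160,180),(215,235),(255,275)):
    s=q[(q[:,1]>=r0)&(q[:,1]<r1)];p=ray(s,K,T,.022)*1000;print(r0,np.round(p.mean(0),1),"z",np.round(np.percentile(h[s[:,1],s[:,0]]*1000,[50,90])),"px w",len(s)/(r1-r0))
print("handle end",ray([[273,93]],K,T,.022)*1000,"tip",ray([[282,287]],K,T,.012)*1000)
R=roi(375,470,62,216)
e=(R&(h>.029)).astype(np.uint8);n,lab,st,ce=cv2.connectedComponentsWithStats(e)
for i in range(1,n):
    if st[i,4]>10:print("ear",np.round(ce[i]),st[i,4],np.round(np.r_[np.median(P[lab==i][:,:2],0),h[lab==i].max()]*1000,1))
b=R&(h>.003)&(g[...,0]<12)&(g[...,1]>90);print("rest",rect(b,K,T,.012))
print("tray",rect(roi(180,375,60,320)&(h>.03),K,T,.044))
# brass dots
br=R&(g[...,0]>17)&(g[...,0]<35)&(g[...,1]>110)&(g[...,2]>110);n,lab,st,ce=cv2.connectedComponentsWithStats(br.astype(np.uint8))
for i in range(1,n):
    if st[i,4]>3:print("brass",np.round(ce[i],1),st[i,4],ray(ce[i],K,T,.036)*1000)
```

```text
chisel [ 389.7 -334.5  122.6   31.2  235.2]
100 [ 334.8 -248.4] z [34. 36.] px w 23.466666666666665
130 [ 353.2 -276.9] z [32. 34.] px w 22.35
160 [ 371.1 -305.4] z [29. 31.] px w 18.2
215 [ 407.7 -362.7] z [18. 19.] px w 25.8
255 [ 437.3 -408.8] z [15. 16.] px w 24.5
handle end [[ 327.4849909  -236.38155906]] tip [[ 458.16620905 -442.8687873 ]]
ear [405.  87.] 200 [ 441.  -165.1  357.7]
ear [458.  88.] 218 [ 487.6 -139.2  357.7]
ear [390. 200.] 145 [ 499.1 -268.6   38.3]
ear [437. 200.] 160 [ 546.  -242.4  357.7]
rest [ 499.2 -200.5  119.3   77.1  154.3]
tray [ 391.5 -340.2  120.   248.   297.1]
brass [401.4  75.4] 30 [[ 430.87742244 -158.43998652]]
brass [445.6  75.9] 33 [[ 469.40187547 -136.75484513]]
brass [384.  205.8] 12 [[ 497.39043848 -277.94559394]]
brass [423.  206.8] 13 [[ 536.80770315 -256.56872018]]
```

Run:
```python
from h import *
d=np.load("w4.npz");im,z,K,T=[d[k] for k in("im","z","K","T")]
s=bot.observe();p=((cloud(z,K,T)-s["eef_pos"])@s["orientation"]*1000)[(z>0)&(z<.22)]
for a in range(-50,30,6):
    q=p[(p[:,2]>=a)&(p[:,2]<a+6)&(abs(p[:,0])<30)]
    if len(q):print(a,np.round([q[:,1].min(),q[:,1].max(),abs(q[:,1]).min()],1))
plan(379.4,-318.5,120,32.6)
```

```text
-50 [-63.4  61.9   0.1]
-44 [-61.7  60.6  19.1]
-38 [-60.6  58.7  22.4]
-32 [-58.8  57.9  23.5]
-26 [-56.9  55.4  26. ]
-20 [-42.8  42.1  24.8]
-14 [-39.8  38.7  24.6]
-8 [-39.8  38.7  24.7]
-2 [-39.8  38.6  24.8]
4 [-40.   38.7  24.8]
10 [-39.7  37.7  24.7]
16 [-32.5  31.9  24.7]
t 25.58 j6 -1.45 at [ 384.5 -316.4  239.4] turn -2.5 shift [  0.8  -5.5 119.4] W 6
  axis [-6.e-04  1.e-03 -1.e+00] w 0.602 ff 0.0
```

```bash
python3 -m handwheel '[[0,-1,15,0,0,-1.3],[0,-1.5,25,0,0,-1.2],[0.4,-1.5,30,0,0,0],[0.4,-1.5,25,0,0,0],[0,0,15,0,0,0],[0,0,9,0,0,0],[0,0,0,0,0,0],[0,0,0,0,0,0],[0,0,0,0,0,0]]' 0.5
python3 -c "
from h import *
plan(379.4,-318.5,34,32.6)"
```

```text
t: 26.33
eef_pos: [0.3797, -0.3197, 0.122]
orientation: [[-0.54, 0.842, 0.001], [0.842, 0.54, -0.002], [-0.002, 0.0, -1.0]]
contact_force: [0.5, -0.8, 0.3]
gripper_width: 0.503
finger_force: 0.0
t 26.33 j6 -1.51 at [ 379.7 -319.7  122. ] turn 0.1 shift [ 1.4  0.4 88. ] W 1
  axis [ 0.0012 -0.0016 -1.    ] w 0.503 ff 0.0
```

```bash
python3 -m handwheel '[[1,0.3,15,0,0,0],[0,0,20,0,0,0],[0,0,20,0,0,0],[0,0,14,0,0,0],[0,0,8,0,0,0],[0,0,5,0,0,0],[0,0,3,0,0,0],[0,0,1.5,0,0,0],[0,0,0,0,0,0],[0,0,0,0,0,0]]' 0.5
python3 -m handwheel '[[0,0,0,0,0,0],[0,0,0,0,0,0],[0,0,0,0,0,0],[0,0,0,0,0,0],[0,0,0,0,0,0]]' 1 50
python3 -m handwheel '[[0,0,-5,0,0,0],[0,0,-10,0,0,0],[0,0,-15,0,0,0],[0,0,-20,0,0,0],[0,0,-20,0,0,0],[0,0,-20,0,0,0],[0,0,-20,0,0,0],[0,0,0,0,0,0],[0,0,0,0,0,0],[0,0,0,0,0,0]]'
python3 -c "
from h import *
im,z,K,T=cam('wrist');np.savez('w5.npz',im=im,z=z,K=K,T=T);cv2.imwrite('pics/w5.png',im)
plan(494,-203.8,150,29.4)"
```

```text
t: 27.17
eef_pos: [0.3791, -0.3188, 0.035]
orientation: [[-0.54, 0.842, 0.001], [0.842, 0.54, -0.001], [-0.001, 0.0, -1.0]]
contact_force: [0.6, -0.1, 0.3]
gripper_width: 0.492
finger_force: 0.0
t: 27.58
eef_pos: [0.3791, -0.3188, 0.0351]
orientation: [[-0.54, 0.842, 0.001], [0.842, 0.54, -0.001], [-0.001, 0.0, -1.0]]
contact_force: [-0.7, 0.5, 5.9]
gripper_width: 0.288
finger_force: 50.1
t: 28.42
eef_pos: [0.3785, -0.3181, 0.1437]
orientation: [[-0.54, 0.842, -0.001], [0.842, 0.54, 0.001], [0.001, -0.0, -1.0]]
contact_force: [-0.1, -0.5, -3.0]
gripper_width: 0.292
finger_force: 49.4
t 28.47 j6 -1.51 at [ 378.4 -318.   143.4] turn 3.3 shift [ 42.8 156.7  -6.6] W 162
  axis [-0.0012  0.0017 -1.    ] w 0.29 ff 49.4
```

View pics/w5.png

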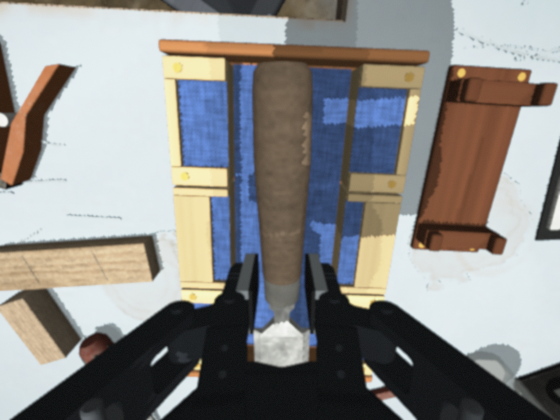

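The chisel is held straight, with its handle end at (281,62) and the blade running under the gripper.

Run:
```python
from h import *
d=np.load("w5.npz");im,z,K,T=[d[k] for k in("im","z","K","T")]
s=bot.observe();p=((cloud(z,K,T)-s["eef_pos"])@s["orientation"]*1000)
for v in (64,68,75,100,130,170,210,240,265):
    r=p[v,245:320];r=r[(r[:,2]<60)];print(v,len(r),np.round(np.r_[np.median(r,0),r[:,1].min(),r[:,1].max()],1) if len(r) else "")
plan(481.7,-182,150,29.4)
```

```text
64 49 [96.9 -0.2  2.1 -9.4  9.2]
68 55 [ 95.5  -0.2   1.1 -10.8  10.2]
75 59 [ 93.1  -0.5   0.7 -11.7  11.1]
100 61 [ 84.4  -0.2   0.7 -12.5  12.1]
130 59 [ 73.3  -0.2   1.4 -12.3  12.1]
170 56 [ 57.3  -0.4   2.1 -12.7  11.6]
210 49 [ 39.3  -0.1   3.5 -11.1  11.2]
240 44 [ 24.5  -0.3   4.7 -10.7  10. ]
265 69 [ 10.2  -0.1   7.1 -18.   17.6]
t 28.47 j6 -1.51 at [ 378.4 -318.   143.4] turn 3.3 shift [ 67.8 156.7  -6.5] W 171
  axis [-0.0012  0.0017 -1.    ] w 0.29 ff 49.4
```

```bash
python3 -m handwheel '[[0,0,0,0,0,1.7],[3.5,8,0,0,0,1.6],[8,18,0,0,0,0],[11,26,0,0,0,0],[12,27,0,0,0,0],[12,27,0,0,0,0],[11,26,0,0,0,0],[7,17,0,0,0,0],[3.3,7.7,0,0,0,0],[0,0,0,0,0,0],[0,0,0,0,0,0],[0,0,0,0,0,0]]'
python3 - <<'E'
from h import *
plan(481.7,-182,53.2,29.4)
im,z,K,T=cam("wrist");np.savez("w6.npz",im=im,z=z,K=K,T=T)
g=cv2.cvtColor(im,cv2.COLOR_BGR2HSV);P=cloud(z,K,T);h=P[...,2]
s=bot.observe();p=(P-s["eef_pos"])@s["orientation"]*1000
e=((h>.028)&(h<.042)&(abs(p[...,1])<45)&(p[...,0]>0)).astype(np.uint8);n,lab,st,ce=cv2.connectedComponentsWithStats(e)
for i in range(1,n):
    if st[i,4]>30:
        q=p[lab==i];print("ear",np.round(ce[i]),st[i,4],np.round(np.r_[q.min(0),q.max(0),np.median(q,0)],1))
cv2.imwrite("pics/w6.png",im)
E
```

```text
t: 29.47
eef_pos: [0.4813, -0.1833, 0.144]
orientation: [[-0.49, 0.872, -0.001], [0.872, 0.49, 0.0], [0.001, -0.001, -1.0]]
contact_force: [0.1, 0.1, -1.9]
gripper_width: 0.285
finger_force: 49.4
t 29.47 j6 -1.10 at [ 481.3 -183.3  144. ] turn -0.1 shift [ 0.9  1.  90.8] W 1
  axis [-8.e-04  2.e-04 -1.e+00] w 0.285 ff 49.4
ear [249. 171.] 222 [ 27.5 -29.7 105.7  43.9 -21.5 113.8  36.1 -25.4 107.7]
ear [319. 170.] 280 [ 28.6  24.  105.5  43.8  33.9 115.3  36.7  28.5 107.7]
```

View pics/w6.png

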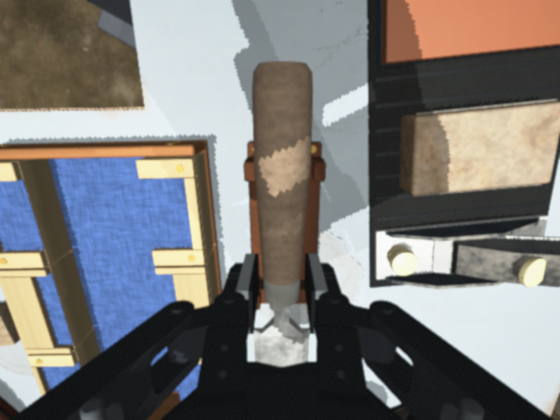

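The chisel is above the rest and lined up with it. The ears at (249,171) and (319,170) are nearly symmetric about the handle, so I will shift 1.5 mm and lower it.

```bash
python3 -m handwheel '[[1,1.5,10,0,0,0],[0,0,20,0,0,0],[0,0,20,0,0,0],[0,0,17,0,0,0],[0,0,10,0,0,0],[0,0,5,0,0,0],[0,0,3,0,0,0],[0,0,1.5,0,0,0],[0,0,0,0,0,0],[0,0,0,0,0,0]]'
python3 -c "
from h import *
plan(482.8,-181.6,53.2,29.4)"
```

```text
t: 30.35
eef_pos: [0.4831, -0.181, 0.0585]
orientation: [[-0.49, 0.871, 0.001], [0.871, 0.49, -0.001], [-0.001, 0.001, -1.0]]
contact_force: [0.1, -0.6, -0.7]
gripper_width: 0.29
finger_force: 49.4
t 30.35 j6 -1.10 at [ 483.1 -181.    58.5] turn -0.0 shift [-0.4 -0.5  5.3] W 1
  axis [ 1.e-03 -7.e-04 -1.e+00] w 0.29 ff 49.4
```

```bash
python3 -m handwheel '[[0,0,1.5,0,0,0],[0,0,1.2,0,0,0],[0,0,1,0,0,0],[0,0,0.8,0,0,0],[0,0,0.5,0,0,0],[0,0,0,0,0,0],[0,0,0,0,0,0],[0,0,0,0,0,0]]'
```

```text
t: 31.02
eef_pos: [0.4828, -0.1808, 0.0531]
orientation: [[-0.491, 0.871, 0.0], [0.871, 0.491, -0.0], [-0.0, 0.0, -1.0]]
contact_force: [-1.3, 1.6, 4.0]
gripper_width: 0.29
finger_force: 50.1
```

```bash
python3 -m handwheel '[[0,0,0,0,0,0],[0,0,0,0,0,0],[0,0,0,0,0,0],[0,0,-5,0,0,0],[0,0,-15,0,0,0],[0,0,-25,0,0,0],[0,0,-30,0,0,0],[0,0,-30,0,0,0],[0,0,-30,0,0,0],[0,0,-10,0,0,0],[0,0,0,0,0,0],[0,0,0,0,0,0]]' 0.5
python3 -m handwheel '[[0,0,0,0,0,6.5],[0,0,0,0,0,6.5],[0,0,0,0,0,6.5],[0,0,0,0,0,6.5],[0,0,0,0,0,6.5],[0,0,0,0,0,6.5],[0,0,0,0,0,6.5],[0,0,0,0,0,6.5],[0,0,0,0,0,6.5],[0,0,0,0,0,6.5],[0,0,0,0,0,6.5],[0,0,0,0,0,6.5],[0,0,0,0,0,6.3],[0,0,0,0,0,0],[0,0,0,0,0,0]]' 0.2
python3 -c "
from h import *
im,z,K,T=cam('side');cv2.imwrite('pics/s4.png',cv2.resize(im[120:340,160:440],None,fx=2,fy=2))
plan(538.5,16.4,150,125.1)"
```

```text
t: 32.02
eef_pos: [0.4826, -0.1807, 0.1975]
orientation: [[-0.49, 0.871, -0.0], [0.871, 0.49, 0.0], [0.0, -0.0, -1.0]]
contact_force: [-0.7, 0.2, -0.4]
gripper_width: 0.497
finger_force: 0.0
t: 33.27
eef_pos: [0.4823, -0.1806, 0.1965]
orientation: [[0.817, 0.577, -0.002], [0.577, -0.817, 0.001], [-0.001, -0.002, -1.0]]
contact_force: [0.3, 0.1, -0.4]
gripper_width: 0.8
finger_force: 0.0
t 33.32 j6 0.37 at [ 482.4 -180.6  196.8] turn 0.2 shift [ 159.2 -128.9   46.9] W 205
  axis [-0.0016  0.0011 -1.    ] w 0.798 ff 0.0
```

View pics/s4.png

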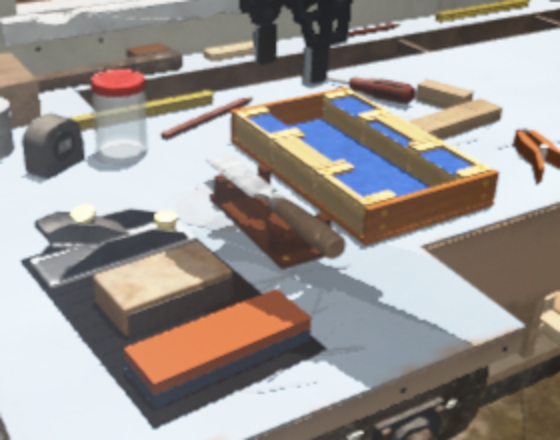

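The chisel lies lengthwise in both notches of the rest, and all three tools are flat on the mat. Next I return the stone.

```bash
python3 -m handwheel '[[10,-8,3,0,0,0.2],[22,-18,5,0,0,0],[26,-21,8,0,0,0],[26,-21,8,0,0,0],[26,-21,8,0,0,0],[25,-20,8,0,0,0],[16,-13,5,0,0,0],[8.2,-6.9,2,0,0,0],[0,0,0,0,0,0],[0,0,0,0,0,0],[0,0,0,0,0,0]]' 0.2 80
python3 -c "
from h import *
im,z,K,T=cam('wrist');np.savez('w7.npz',im=im,z=z,K=K,T=T)
h=cloud(z,K,T)[...,2]
m=(h>.02)&(h<.045)&(z>.2);n,lab,st,ce=cv2.connectedComponentsWithStats(m.astype(np.uint8),connectivity=4)
for i in np.argsort(-st[1:,4])[:2]+1: print(st[i],rect(lab==i,K,T,.030))
plan(538.5,16.4,25.7,125.1)"
```

```text
t: 34.23
eef_pos: [0.5396, 0.0147, 0.1511]
orientation: [[0.821, 0.571, 0.0], [0.571, -0.821, -0.0], [0.0, 0.0, -1.0]]
contact_force: [-0.1, 0.2, -0.5]
gripper_width: 0.799
finger_force: 0.0
[ 247  120   64  166 9650] [538.9  15.5  35.   49.5 148. ]
[ 345  144   92  125 9545] [591.8 -60.8  34.9  67.2 111.7]
t 34.28 j6 0.77 at [539.6  14.7 151.2] turn -0.3 shift [ 1.000e-01 -2.100e+00  1.255e+02] W 2
  axis [ 4.e-04 -3.e-04 -1.e+00] w 0.803 ff 0.0
```

```bash
python3 -m handwheel '[[0,-1.5,10,0,0,-0.3],[0,0,20,0,0,0],[0,0,25,0,0,0],[0,0,25,0,0,0],[0,0,20,0,0,0],[0,0,14,0,0,0],[0,0,7,0,0,0],[0,0,3.5,0,0,0],[0,0,0,0,0,0],[0,0,0,0,0,0],[0,0,0,0,0,0]]'
python3 -m handwheel '[[0,0,0,0,0,0],[0,0,0,0,0,0],[0,0,0,0,0,0],[0,0,0,0,0,0],[0,0,0,0,0,0],[0,0,0,0,0,0]]' 0.9 80
python3 -m handwheel '[[0,0,-5,0,0,0],[0,0,-10,0,0,0],[0,0,-20,0,0,0],[0,0,-25,0,0,0],[0,0,-30,0,0,0],[0,0,-30,0,0,0],[0,0,0,0,0,0],[0,0,0,0,0,0]]'
python3 -c "
from h import *
plan(347.8,-257.5,150,120.6)"
```

```text
t: 35.2
eef_pos: [0.5393, 0.017, 0.0273]
orientation: [[0.817, 0.576, 0.002], [0.576, -0.817, -0.0], [0.001, 0.001, -1.0]]
contact_force: [0.2, -0.4, 0.4]
gripper_width: 0.801
finger_force: 0.0
t: 35.7
eef_pos: [0.5394, 0.0171, 0.0274]
orientation: [[0.817, 0.576, 0.002], [0.576, -0.817, -0.0], [0.001, 0.001, -1.0]]
contact_force: [-0.6, 0.1, 7.3]
gripper_width: 0.566
finger_force: 84.2
t: 36.37
eef_pos: [0.5391, 0.0172, 0.1479]
orientation: [[0.817, 0.576, 0.003], [0.576, -0.817, -0.001], [0.002, 0.002, -1.0]]
contact_force: [-0.2, 0.4, -4.4]
gripper_width: 0.57
finger_force: 83.8
t 36.37 j6 0.77 at [539.1  17.2 147.9] turn 4.6 shift [-304.5  139.1   -2.5] W 335
  axis [ 2.9e-03 -6.0e-04 -1.0e+00] w 0.57 ff 83.8
```

```bash
python3 -m handwheel '[[0,0,0,0,0,2.4],[-8,4,0,0,0,2.4],[-20,9,0,0,0,0],[-28,12.5,0,0,0,0],[-28,13,0,0,0,0],[-28,13,0,0,0,0],[-28,13,0,0,0,0],[-28,13,0,0,0,0],[-28,13,0,0,0,0],[-28,13,0,0,0,0],[-27,12.5,0,0,0,0],[-24,11,0,0,0,0],[-18,8,0,0,0,0],[-10,4,0,0,0,0],[0,0,0,0,0,0],[0,0,0,0,0,0],[0,0,0,0,0,0]]'
python3 -c "
from h import *
im,z,K,T=cam('wrist');np.savez('w8.npz',im=im,z=z,K=K,T=T);cv2.imwrite('pics/w8.png',im)
plan(349.1,-256.3,62.4,120.4)"
```

```text
t: 37.78
eef_pos: [0.348, -0.2553, 0.1458]
orientation: [[0.863, 0.506, -0.001], [0.506, -0.863, 0.001], [-0.0, -0.002, -1.0]]
contact_force: [0.2, 0.6, -3.5]
gripper_width: 0.566
finger_force: 83.6
t 37.83 j6 0.13 at [ 348.2 -255.2  145.9] turn 0.0 shift [ 0.3  1.5 83.5] W 2
  axis [-6.0e-04  1.1e-03 -1.0e+00] w 0.571 ff 83.6
```

View pics/w8.png

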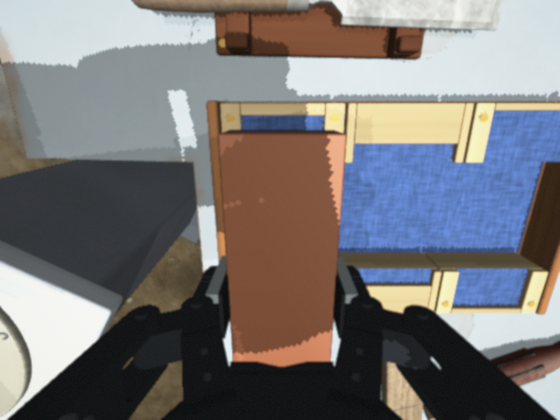

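The stone is held level above its recess. The recess's far end is visible as the blue strip from (241,122) to (327,122), and I'll check the lateral alignment from its edges.

Run:
```python
from h import *
d=np.load("w8.npz");im,z,K,T=[d[k] for k in("im","z","K","T")]
g=cv2.cvtColor(im,cv2.COLOR_BGR2HSV);blue=(g[...,0]>95)&(g[...,0]<135)&(g[...,1]>90)
s=bot.observe();R=s["orientation"]
def tool(uv,h): 
    w=ray(uv,K,T,h); return (np.c_[w,np.full(len(w),h)]-s["eef_pos"])@R*1000
for v in (119,123,127):
    u=np.flatnonzero(blue[v,215:350])+215; print(v,u.min(),u.max(),np.round(tool([[u.min()-.5,v],[u.max()+.5,v]],.044)[:,:2],1))
c=np.flatnonzero(blue[100:135,285])+100;print("end wall",c.min(),np.round(tool([[285,c.min()-.5]],.044),1))
st=tool([[222,140],[343,136]],s["eef_pos"][2]-.0244+.025);print("stone far corners",np.round(st,1))
```

```text
119 242 323 [[ 75.  -27.6]
 [ 75.   30.8]]
123 242 322 [[ 72.3 -27.8]
 [ 72.3  30.2]]
127 242 322 [[ 69.5 -27.9]
 [ 69.5  30.3]]
end wall 116 [[ 77.4   3.4 101.9]]
stone far corners [[ 70.1 -22.3  -0.6]
 [ 71.6  24.7  -0.6]]
```

```bash
python3 -m handwheel '[[-0.5,1.4,10,0,0,0],[0,0,18,0,0,0],[0,0,20,0,0,0],[0,0,15,0,0,0],[0,0,9,0,0,0],[0,0,5,0,0,0],[0,0,2,0,0,0],[0,0,0,0,0,0],[0,0,0,0,0,0],[0,0,0,0,0,0]]'
python3 -c "
from h import *
plan(349.1,-256.3,62.4,120.4)"
```

```text
t: 38.67
eef_pos: [0.3485, -0.2578, 0.068]
orientation: [[0.863, 0.506, 0.001], [0.506, -0.863, -0.001], [0.0, 0.001, -1.0]]
contact_force: [-0.5, -0.5, -3.9]
gripper_width: 0.569
finger_force: 83.6
t 38.67 j6 0.13 at [ 348.5 -257.8   68. ] turn -0.0 shift [ 1.3 -1.   5.6] W 2
  axis [ 8.e-04 -1.e-03 -1.e+00] w 0.569 ff 83.6
```

```bash
python3 -m handwheel '[[0.3,-0.3,1.5,0,0,0],[0,0,1.5,0,0,0],[0,0,1,0,0,0],[0,0,0.8,0,0,0],[0,0,0.6,0,0,0],[0,0,0.3,0,0,0],[0,0,0,0,0,0],[0,0,0,0,0,0]]'
```

```text
t: 39.33
eef_pos: [0.3483, -0.2572, 0.0624]
orientation: [[0.863, 0.506, -0.0], [0.506, -0.863, -0.0], [-0.0, 0.0, -1.0]]
contact_force: [-3.0, 3.9, 9.5]
gripper_width: 0.567
finger_force: 85.2
```

```bash
python3 -m handwheel '[[0,0,0,0,0,0],[0,0,0,0,0,0],[0,0,0,0,0,0],[0,0,-5,0,0,0],[0,0,-15,0,0,0],[0,0,-20,0,0,0],[0,0,-25,0,0,0],[0,0,-20,0,0,0],[0,0,0,0,0,0],[0,0,0,0,0,0]]' 0.2
python3 -c "
from h import *
im,z,K,T=cam('wrist')
h=cloud(z,K,T)[...,2]
m=(h>.055)&(h<.08)&(z>.2);n,lab,st,ce=cv2.connectedComponentsWithStats(m.astype(np.uint8),connectivity=4)
i=np.argmax(st[1:,4])+1;print(st[i],rect(lab==i,K,T,.063),np.percentile(h[lab==i],[2,50,98]))
plan(592,-61,150,124.9)"
```

```text
t: 40.17
eef_pos: [0.3486, -0.2575, 0.1475]
orientation: [[0.863, 0.506, 0.001], [0.506, -0.863, -0.002], [0.0, 0.002, -1.0]]
contact_force: [0.1, 0.2, -0.7]
gripper_width: 0.801
finger_force: 0.0
[  245   147    73   167 10872] [ 340.6 -262.8   30.2   49.9  134.3] [0.06244095 0.06368191 0.0649064 ]
t 40.22 j6 0.13 at [ 348.3 -257.1  146.6] turn -4.5 shift [312.1 -21.4  -3.4] W 313
  axis [ 1.e-04 -1.e-04 -1.e+00] w 0.803 ff 0.0
```

```bash
python3 -m handwheel '[[0,0,-1,0,0,-2.3],[9,-0.6,-1,0,0,-2.2],[20,-1.4,-1,0,0,0],[28,-2,0,0,0,0],[28,-2,0,0,0,0],[28,-2,0,0,0,0],[28,-2,0,0,0,0],[28,-2,0,0,0,0],[28,-2,0,0,0,0],[28,-2,0,0,0,0],[28,-2,0,0,0,0],[28,-2,0,0,0,0],[20,-1,0,0,0,0],[10,-0.5,0,0,0,0],[0,0,0,0,0,0],[0,0,0,0,0,0],[0,0,0,0,0,0]]' 0.08
python3 -c "
from h import *
im,z,K,T=cam('wrist')
h=cloud(z,K,T)[...,2]
m=(h>.02)&(h<.045)&(z>.2);n,lab,st,ce=cv2.connectedComponentsWithStats(m.astype(np.uint8),connectivity=4)
for i in np.argsort(-st[1:,4])[:2]+1: print(st[i],rect(lab==i,K,T,.034))
plan(592,-61,25,124.9)"
```

```text
t: 41.63
eef_pos: [0.5907, -0.0626, 0.1494]
orientation: [[0.821, 0.571, -0.001], [0.571, -0.821, 0.0], [-0.001, -0.001, -1.0]]
contact_force: [-0.9, -0.7, 0.0]
gripper_width: 0.921
finger_force: 0.0
[ 241  142   82  125 9582] [593.9 -61.4  34.9  64.1 108.5]
[ 357  128   74  138 3366] [ 652.  -134.8   35.    55.4  118. ]
t 41.68 j6 0.66 at [590.7 -62.7 149.6] turn -0.1 shift [  2.1  -0.6 124.6] W 2
  axis [-7.e-04  1.e-04 -1.e+00] w 0.918 ff 0.0
```

```bash
python3 -m handwheel '[[2,-0.6,10,0,0,0],[0,0,20,0,0,0],[0,0,25,0,0,0],[0,0,25,0,0,0],[0,0,20,0,0,0],[0,0,14,0,0,0],[0,0,7,0,0,0],[0,0,3,0,0,0],[0,0,0,0,0,0],[0,0,0,0,0,0],[0,0,0,0,0,0]]'
python3 -m handwheel '[[0,0,0,0,0,0],[0,0,0,0,0,0],[0,0,0,0,0,0],[0,0,0,0,0,0],[0,0,0,0,0,0]]' 0.9 50
python3 -m handwheel '[[0,0,-5,0,0,0],[0,0,-10,0,0,0],[0,0,-20,0,0,0],[0,0,-25,0,0,0],[0,0,-30,0,0,0],[0,0,-30,0,0,0],[0,0,0,0,0,0],[0,0,0,0,0,0]]'
python3 -c "
from h import *
plan(393.5,-334.6,150,120.4)"
```

```text
t: 42.6
eef_pos: [0.5932, -0.0605, 0.0267]
orientation: [[0.82, 0.572, 0.002], [0.572, -0.82, -0.0], [0.001, 0.001, -1.0]]
contact_force: [0.1, -0.4, 0.6]
gripper_width: 0.919
finger_force: 0.0
t: 43.02
eef_pos: [0.5932, -0.0605, 0.0266]
orientation: [[0.82, 0.572, 0.001], [0.572, -0.82, -0.0], [0.001, 0.001, -1.0]]
contact_force: [-0.9, 0.2, 5.7]
gripper_width: 0.714
finger_force: 55.4
t: 43.68
eef_pos: [0.5933, -0.0605, 0.1478]
orientation: [[0.82, 0.572, 0.004], [0.572, -0.82, -0.001], [0.002, 0.003, -1.0]]
contact_force: [-0.0, -0.1, -2.1]
gripper_width: 0.712
finger_force: 54.8
t 43.68 j6 0.66 at [593.3 -60.5 147.8] turn 4.5 shift [-311.   135.3   -2.6] W 339
  axis [ 0.0035 -0.0011 -1.    ] w 0.712 ff 54.8
```

```bash
python3 -m handwheel '[[0,0,0,0,0,2.3],[-9,4,0,0,0,2.2],[-20,9,0,0,0,0],[-28,12,0,0,0,0],[-28,12,0,0,0,0],[-28,12,0,0,0,0],[-28,12,0,0,0,0],[-28,12,0,0,0,0],[-28,12.5,0,0,0,0],[-28,12.5,0,0,0,0],[-28,12.5,0,0,0,0],[-28,12,0,0,0,0],[-20,8.5,0,0,0,0],[-10,4,0,0,0,0],[0,0,0,0,0,0],[0,0,0,0,0,0],[0,0,0,0,0,0]]'
python3 -c "
from h import *
im,z,K,T=cam('wrist');np.savez('w9.npz',im=im,z=z,K=K,T=T);cv2.imwrite('pics/w9.png',im)
plan(393.5,-334.6,61.6,120.4)"
```

```text
t: 45.1
eef_pos: [0.3934, -0.3333, 0.1454]
orientation: [[0.862, 0.506, -0.0], [0.506, -0.862, 0.001], [0.0, -0.001, -1.0]]
contact_force: [0.5, 0.6, 0.2]
gripper_width: 0.715
finger_force: 54.7
t 45.15 j6 0.11 at [ 393.6 -333.2  145.5] turn 0.0 shift [-0.8  1.2 83.9] W 1
  axis [-1.e-04  5.e-04 -1.e+00] w 0.718 ff 54.7
```

View pics/w9.png

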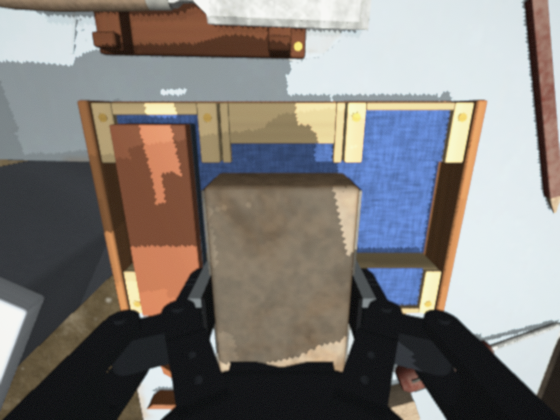

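The block is above its recess, whose far end shows as the blue strip from (231,155) to (335,155). The stone is down in its seat at (157,215).

Run:
```python
from h import *
d=np.load("w9.npz");im,z,K,T=[d[k] for k in("im","z","K","T")]
g=cv2.cvtColor(im,cv2.COLOR_BGR2HSV);blue=(g[...,0]>95)&(g[...,0]<135)&(g[...,1]>90)
s=bot.observe();R=s["orientation"]
def tool(uv,h): 
    w=ray(uv,K,T,h); return (np.c_[w,np.full(len(w),h)]-s["eef_pos"])@R*1000
for v in (147,152,157):
    u=np.flatnonzero(blue[v,215:350])+215; print(v,u.min(),u.max(),np.round(tool([[u.min()-.5,v],[u.max()+.5,v]],.044)[:,:2],1))
c=np.flatnonzero(blue[120:180,285])+120;print("end wall",c.min(),np.round(tool([[285,c.min()-.5]],.044),1))
zz=s["eef_pos"][2];print("block far",np.round(tool([[205,187],[360,187],[283,174]],zz-.0236+.031),1))
```

```text
147 232 332 [[ 55.4 -35.7]
 [ 55.4  38.3]]
152 232 331 [[ 51.8 -35.9]
 [ 51.7  37.7]]
157 233 331 [[ 48.1 -35.4]
 [ 48.1  37.9]]
end wall 144 [[ 57.9   3.5 101.5]]
block far [[ 53.  -28.7  -7.4]
 [ 53.   31.1  -7.4]
 [ 58.1   1.4  -7.4]]
```

```bash
python3 -m handwheel '[[-0.6,1.2,10,0,0,0],[0,0,18,0,0,0],[0,0,20,0,0,0],[0,0,15,0,0,0],[0,0,9,0,0,0],[0,0,5,0,0,0],[0,0,2,0,0,0],[0,0,0,0,0,0],[0,0,0,0,0,0],[0,0,0,0,0,0]]'
python3 -m handwheel '[[0,0,1.5,0,0,0],[0,0,1.5,0,0,0],[0,0,1,0,0,0],[0,0,0.8,0,0,0],[0,0,0.6,0,0,0],[0,0,0,0,0,0],[0,0,0,0,0,0],[0,0,0,0,0,0]]'
python3 -c "
from h import *
plan(393.5,-334.6,61.6,120.4)"
```

```text
t: 45.98
eef_pos: [0.3933, -0.3359, 0.0674]
orientation: [[0.863, 0.506, 0.001], [0.506, -0.863, -0.001], [0.0, 0.001, -1.0]]
contact_force: [-0.3, 0.3, 0.0]
gripper_width: 0.718
finger_force: 54.7
t: 46.65
eef_pos: [0.3931, -0.3356, 0.0616]
orientation: [[0.863, 0.506, 0.0], [0.506, -0.863, -0.0], [-0.0, 0.0, -1.0]]
contact_force: [-2.8, 2.4, 5.5]
gripper_width: 0.72
finger_force: 55.3
t 46.65 j6 0.11 at [ 393.1 -335.6   61.6] turn -0.0 shift [ 0.9 -0.7  0. ] W 1
  axis [ 0.e+00 -1.e-04 -1.e+00] w 0.72 ff 55.3
```

```bash
python3 -m handwheel '[[0,0,0,0,0,0],[0,0,0,0,0,0],[0,0,0,0,0,0],[0,0,-5,0,0,0],[0,0,-15,0,0,0],[0,0,-20,0,0,0],[0,0,-25,0,0,0],[0,0,-25,0,0,0],[0,0,0,0,0,0],[0,0,0,0,0,0]]' 0.08
python3 -c "
from h import *
im,z,K,T=cam('wrist')
h=cloud(z,K,T)[...,2]
m=(h>.055)&(h<.08)&(z>.2);n,lab,st,ce=cv2.connectedComponentsWithStats(m.astype(np.uint8),connectivity=4)
for i in np.argsort(-st[1:,4])[:2]+1:print(st[i],rect(lab==i,K,T,.066),np.percentile(h[lab==i],[2,50,98]))
plan(648.4,-138.5,150,125.1)"
```

```text
t: 47.48
eef_pos: [0.3934, -0.336, 0.1525]
orientation: [[0.863, 0.506, 0.002], [0.506, -0.863, -0.002], [0.0, 0.003, -1.0]]
contact_force: [-0.1, -0.1, -0.3]
gripper_width: 0.919
finger_force: 0.0
[  234   151    94   140 12124] [ 392.9 -336.9   30.4   64.8  110.9] [0.06259143 0.06861041 0.06993715]
[  112   121    90   188 10834] [ 349.9 -260.6   30.3   51.9  147.5] [0.05860209 0.0636369  0.06495535]
t 47.53 j6 0.11 at [ 393.  -335.5  151.3] turn -4.7 shift [322.2 -14.3   1.3] W 323
  axis [ 1.e-04 -1.e-04 -1.e+00] w 0.922 ff 0.0
```

```bash
python3 -m handwheel '[[0,0,0,0,0,-2.4],[9,-0.5,0,0,0,-2.3],[20,-1,0,0,0,0],[29,-1.3,0,0,0,0],[29,-1.3,0,0,0,0],[29,-1.3,0,0,0,0],[29,-1.3,0,0,0,0],[29,-1.3,0,0,0,0],[29,-1.3,0,0,0,0],[29,-1.3,0,0,0,0],[29,-1.3,0,0,0,0],[29,-1.3,0,0,0,0],[21,-0.9,0,0,0,0],[11,-0.4,0,0,0,0],[0,0,0,0,0,0],[0,0,0,0,0,0],[0,0,0,0,0,0]]' 0.2 80
python3 -c "
from h import *
im,z,K,T=cam('wrist');np.savez('w10.npz',im=im,z=z,K=K,T=T);cv2.imwrite('pics/w10.png',im)
plan(648.4,-138.5,26,125.1)"
```

```text
t: 48.95
eef_pos: [0.6479, -0.1393, 0.1506]
orientation: [[0.819, 0.574, -0.001], [0.574, -0.819, 0.0], [-0.001, -0.001, -1.0]]
contact_force: [-0.6, -0.4, -0.4]
gripper_width: 0.802
finger_force: 0.0
t 49.00 j6 0.57 at [ 647.9 -139.5  151. ] turn -0.1 shift [  1.1  -0.5 125. ] W 1
  axis [-9.e-04  2.e-04 -1.e+00] w 0.802 ff 0.0
```

View pics/w10.png

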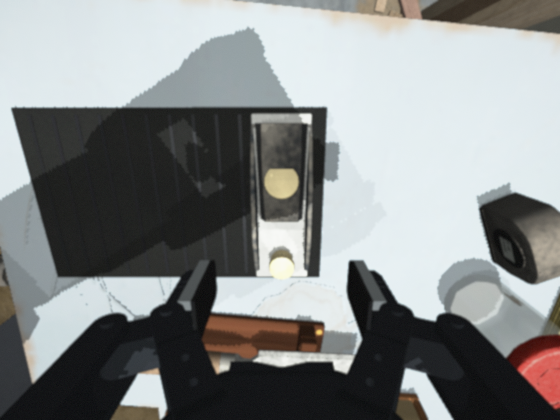

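The plane is centred between the fingers at (281,200) on the mat, and the jar at right is well clear.

```bash
python3 -m handwheel '[[1,-0.5,10,0,0,0],[0,0,20,0,0,0],[0,0,25,0,0,0],[0,0,25,0,0,0],[0,0,20,0,0,0],[0,0,13,0,0,0],[0,0,7,0,0,0],[0,0,3,0,0,0],[0,0,0,0,0,0],[0,0,0,0,0,0],[0,0,0,0,0,0]]'
python3 -m handwheel '[[0,0,0,0,0,0],[0,0,0,0,0,0],[0,0,0,0,0,0],[0,0,0,0,0,0],[0,0,0,0,0,0],[0,0,0,0,0,0]]' 0.9 80
python3 -m handwheel '[[0,0,-5,0,0,0],[0,0,-10,0,0,0],[0,0,-20,0,0,0],[0,0,-25,0,0,0],[0,0,-30,0,0,0],[0,0,-30,0,0,0],[0,0,-10,0,0,0],[0,0,0,0,0,0],[0,0,0,0,0,0]]'
python3 -c "
from h import *
plan(439,-411.6,155,120.4)"
```

```text
t: 49.92
eef_pos: [0.6496, -0.1383, 0.0295]
orientation: [[0.818, 0.575, 0.002], [0.575, -0.818, -0.001], [0.001, 0.002, -1.0]]
contact_force: [-0.0, 0.0, 0.4]
gripper_width: 0.8
finger_force: 0.0
t: 50.42
eef_pos: [0.6494, -0.1381, 0.0294]
orientation: [[0.818, 0.575, 0.001], [0.575, -0.818, -0.0], [0.001, 0.001, -1.0]]
contact_force: [-1.8, 0.1, 6.2]
gripper_width: 0.579
finger_force: 86.8
t: 51.17
eef_pos: [0.6485, -0.1379, 0.1569]
orientation: [[0.818, 0.575, -0.002], [0.575, -0.818, 0.001], [-0.001, -0.002, -1.0]]
contact_force: [-0.4, 1.0, -8.8]
gripper_width: 0.584
finger_force: 85.4
t 51.17 j6 0.57 at [ 648.5 -137.9  156.9] turn 4.7 shift [-319.2  130.1    2.1] W 345
  axis [-1.9e-03  7.0e-04 -1.0e+00] w 0.584 ff 85.4
```

```bash
python3 -m handwheel '[[0,0,0,0,0,2.4],[-9,4,0,0,0,2.3],[-20,8,0,0,0,0],[-29,12,0,0,0,0],[-29,12,0,0,0,0],[-29,12,0,0,0,0],[-29,12,0,0,0,0],[-29,12,0,0,0,0],[-29,12,0,0,0,0],[-29,12,0,0,0,0],[-29,12,0,0,0,0],[-28,11,0,0,0,0],[-20,7.5,0,0,0,0],[-9,3.5,0,0,0,0],[0,0,0,0,0,0],[0,0,0,0,0,0],[0,0,0,0,0,0]]'
python3 -c "
from h import *
im,z,K,T=cam('wrist');np.savez('w11.npz',im=im,z=z,K=K,T=T);cv2.imwrite('pics/w11.png',im)
plan(439.7,-410.5,64.4,120.4)"
```

```text
t: 52.58
eef_pos: [0.4412, -0.41, 0.1572]
orientation: [[0.862, 0.506, -0.001], [0.506, -0.862, 0.002], [0.0, -0.002, -1.0]]
contact_force: [-0.5, 0.5, -6.7]
gripper_width: 0.581
finger_force: 85.1
t 52.63 j6 0.10 at [ 441.3 -410.   157.6] turn 0.0 shift [-1.7 -0.3 93.2] W 2
  axis [-6.0e-04  1.3e-03 -1.0e+00] w 0.577 ff 85.1
```

View pics/w11.png

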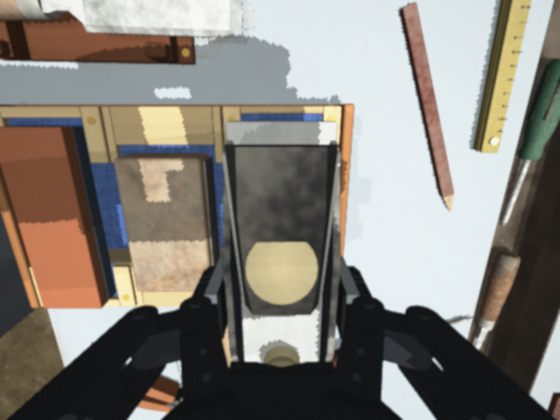

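The plane is held over its recess, which shows as the blue strip from (241,117) to (326,117). I'll measure the recess edges and end wall in the tool frame.

Run:
```python
from h import *
d=np.load("w11.npz");im,z,K,T=[d[k] for k in("im","z","K","T")]
g=cv2.cvtColor(im,cv2.COLOR_BGR2HSV);blue=(g[...,0]>95)&(g[...,0]<135)&(g[...,1]>90)
s=bot.observe();R=s["orientation"]
def tool(uv,h): 
    w=ray(uv,K,T,h); return (np.c_[w,np.full(len(w),h)]-s["eef_pos"])@R*1000
for v in range(113,124,2):
    u=np.flatnonzero(blue[v,218:345])+218
    if len(u): print(v,u.min(),u.max(),np.round(tool([[u.min()-.5,v],[u.max()+.5,v]],.044)[:,:2],1))
c=np.flatnonzero(blue[100:130,300])+100;print("end",c.min(),c.max(),np.round(tool([[300,c.min()-.5]],.044),1))
p=(cloud(z,K,T)-s["eef_pos"])@R*1000
for v in range(118,150,4): print(v,np.round(p[v,285],1))
```

```text
115 242 321 [[ 77.6 -29.1]
 [ 77.6  30.7]]
117 242 321 [[ 76.2 -29.1]
 [ 76.1  30.8]]
119 242 321 [[ 74.7 -29.2]
 [ 74.7  30.8]]
end 114 119 [[ 78.6  14.6 113.6]]
118 [ 75.3   3.5 118.9]
122 [76.   2.4 21.2]
126 [74.3  2.4 20.1]
130 [72.6  2.4 20.5]
134 [70.8  2.4 20.3]
138 [69.   2.4 20.1]
142 [67.1  2.4 21.3]
146 [ 70.6   1.9 -24.9]
```

```bash
python3 -m handwheel '[[-1,0.3,10,0,0,0],[-1.2,0.2,20,0,0,0],[0,0,22,0,0,0],[0,0,18,0,0,0],[0,0,10,0,0,0],[0,0,5,0,0,0],[0,0,3,0,0,0],[0,0,0,0,0,0],[0,0,0,0,0,0],[0,0,0,0,0,0]]'
python3 -c "
from h import *
plan(439.3,-411.3,64.4,120.4)"
```

```text
t: 53.47
eef_pos: [0.4394, -0.4131, 0.0713]
orientation: [[0.863, 0.506, 0.001], [0.506, -0.863, -0.001], [0.0, 0.002, -1.0]]
contact_force: [0.7, 0.1, -7.0]
gripper_width: 0.58
finger_force: 84.8
t 53.47 j6 0.09 at [ 439.4 -413.1   71.3] turn -0.0 shift [ 0.8 -1.7  6.9] W 2
  axis [ 0.0011 -0.0015 -1.    ] w 0.58 ff 84.8
```

```bash
python3 -m handwheel '[[0.4,-1,1.5,0,0,0],[0,0,1.5,0,0,0],[0,0,1.2,0,0,0],[0,0,1,0,0,0],[0,0,0.8,0,0,0],[0,0,0.6,0,0,0],[0,0,0.4,0,0,0],[0,0,0,0,0,0],[0,0,0,0,0,0]]'
```

```text
t: 54.22
eef_pos: [0.4389, -0.4117, 0.0644]
orientation: [[0.863, 0.506, 0.0], [0.506, -0.863, -0.0], [-0.0, 0.0, -1.0]]
contact_force: [-3.9, 4.2, 3.9]
gripper_width: 0.584
finger_force: 86.5
```

Contact came at the expected seated height of 64.4 mm, so I release, retreat and check.

```bash
python3 -m handwheel '[[0,0,0,0,0,0],[0,0,0,0,0,0],[0,0,0,0,0,0],[0,0,-5,0,0,0],[0,0,-15,0,0,0],[0,0,-25,0,0,0],[0,0,-30,0,0,0],[0,0,-35,0,0,0],[0,0,-35,0,0,0],[0,0,-35,0,0,0],[-25,0,-30,0,0,0],[-25,0,-30,0,0,0],[-25,0,-20,0,0,0],[-25,0,-10,0,0,0],[0,0,0,0,0,0],[0,0,0,0,0,0],[0,0,0,0,0,0]]' 0.2
python3 - <<'E'
from h import *
im,z,K,T=cam("wrist");cv2.imwrite("pics/w12.png",im)
P=cloud(z,K,T);h=P[...,2];c=np.array([.3935,-.3346]);a=np.radians(120.4)
d=P[...,:2]-c;U=d@[np.cos(a),np.sin(a)]*1000;V=d@[np.sin(a),-np.cos(a)]*1000
m=(h>.052)&(h<.12)&(abs(U)<150)&(abs(V)<100)&(z>.2)
n,lab,st,ce=cv2.connectedComponentsWithStats(m.astype(np.uint8),connectivity=4)
for i in range(1,n):
    if st[i,4]>300:
        k=lab==i;print(st[i],"U",np.round(np.percentile(U[k],[.5,99.5]),1),"V",np.round(np.percentile(V[k],[.5,99.5]),1),"h",np.round(np.percentile(h[k]*1000,[5,50,99]),1),rect(k,K,T,.066))
im=bot.capture("top")["image"];cv2.imwrite("pics/t5.png",cv2.resize(im[110:370,110:450],None,fx=2,fy=2))
print(bot.observe()["t"])
E
```

```text
t: 55.63
eef_pos: [0.353, -0.4618, 0.3329]
orientation: [[0.863, 0.506, -0.0], [0.506, -0.863, 0.001], [0.0, -0.001, -1.0]]
contact_force: [-0.4, 0.3, -0.0]
gripper_width: 0.801
finger_force: 0.0
[ 261   21   43  128 3730] U [-115.8  -65.6] V [-61.9  71.1] h [56.3 79.9 97. ] [ 445.1 -409.5   30.4   51.3  142.1]
[ 105   26   62  132 5748] U [ 63.  112.8] V [-75.1  72.5] h [59.7 63.6 65.6] [ 349.3 -262.4   30.2   54.2  148.7]
[ 179   46   61   97 5268] U [-34.8  30.6] V [-56.7  52.2] h [63.4 68.5 70.5] [ 393.4 -338.6   30.4   66.9  109.3]
55.7333
```

View pics/w12.png

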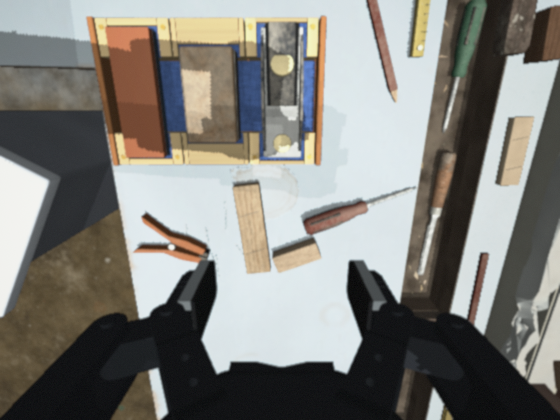

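View pics/t5.png

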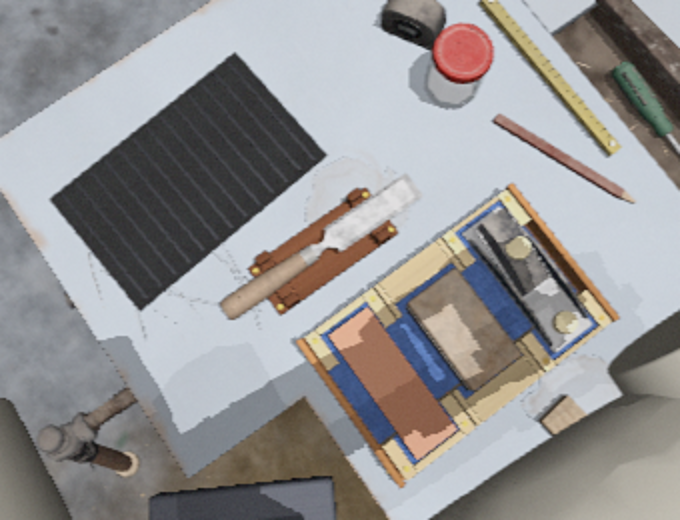

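The stone (390,385), block (465,328) and plane (530,275) lie flat in their own seats. The chisel is lengthwise in both notches at (320,250), the jar has not moved, and the gripper is clear.

```bash
python3 -c "
from bench import bot
print(bot.finish_job())"
```

```text
the job is handed in; nothing more can be done
None
```

The chisel lies lengthwise in both notches of the rest, the plane, sanding block and stone are back flat in their own seats, the jar was not touched, and I handed the job in at about 56 s; I have not seen the judge's verdict.

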